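# Find the pitch-gauge leaf that fits the spindle

## Robot

A 6-joint arm with a two-finger parallel gripper is mounted at the origin on the work surface. World frame = base frame: x ahead of the robot, y to its left, z up, the work surface at z = 0. Lengths are in mm, angles in degrees, forces in N, time in s.
With the tool pointing down it reaches from about 350 to 850 mm from the base axis. Payload 8.1 kg.
Tool frame: the origin (TCP) lies at the very end of the fingers, on their centre line; the grasp point (between the pads) lies 19 mm behind it (pinch_z is the z of the grasp point in the tool frame, in mm); z points along the fingers, y is the direction in which the jaws open and shut (so a half turn about z gives the same grasp; the last joint's range is limited). The gripper opens to 85 mm and grips with 20 to 120 N. Pads are 22 mm wide; open, the fingers measure 114 mm over their backs; the gripper's body (76 mm by 85 mm) begins 54 mm behind the grasp point. The pads swing forward as they close: fully open they stand 13 mm farther back than shut.
Start: joints at [67.3, 7.471, 85.268, -0, 87.261, -4.893], TCP at [183.47, 571.265, 197.592] pointing down, gripper open.
Joint ranges: [-169.43, 169.43], [-51.17, 129.36], [1.28, 143.12], [-76.62, 256.62], [0, 156.53], [-152.29, 152.29]. Speed limits (degrees/s): [136.94, 136.94, 159.86, 180, 180, 180].

## Interface

Orientations are given as [roll, pitch, yaw] about the fixed x, y, z axes, in that order (R = Rz(yaw) Ry(pitch) Rx(roll)).
In Python, from bench import * gives the robot as it stands.
- The arm moves only by the shell command python3 -m creep 'ROWS' [FORCE]. ROWS is a JSON object of lists of equal length, an entry for each row: "translation": the shift along the tool's x, y, z in mm, a list of three; "rotation": the turn, a rotation vector about the tool's x, y, z in rad, a list of three; "claw": the finger opening in mm, from 0 to 85.4. In form: {"translation": [[dx, dy, dz], ...], "rotation": [[ax, ay, az], ...], "claw": [claw, ...]}. A call has 1 to 10 rows; each row shifts and turns the commanded pose from where the row before left it, along the tool's axes as they then stand; what a row does not reach is not made up. A row lasts 1/10 s, in which the tool goes at most 50 mm and 8.59 degrees, less where a joint would pass 70% of its speed; a pose out of reach is approached as far as the arm can. A call is refused whole if a number of a shift passes 50 or a number of a turn 0.15, either way. A call with a gripper value outside its range is refused whole. The fingers move at their own pace and stop on an object; FORCE is the grip in N (left out, the last holds). Time passes only in rows, so rows that do not move let the fingers close. It gives the time, the measured TCP pose, the force and the opening at its end, in the units of the state.
- sense(): the state, without advancing time (a new reading comes with each control period).
- snapshot(name): name is "scene" or "top" or "wrist"; returns a dict with "frame" (384x512x3 uint8, red, green, blue), "intrinsics" (3x3 intrinsics, pixels), "extrinsics" (4x4, takes a point from camera to world coordinates). Camera axes: x right, y up, looking along -z (the intrinsics and any distortion apply to the point x, -y, -z); pixel columns grow to the right and rows downward; lengths in mm; the calibration is good to about 2 mm. A picture is of the moment at which its call begins. There is no depth.
- hand_in(): hands the job in, once; it reports no verdict.
The state is a dict: "time": time; "joint_pos": joint angles; "qd": joint speeds; "joint_efforts": joint torques, N m; "tool_pos": TCP position; "tcp_rot": TCP orientation; "ft_force": force on the tool from outside, world axes, zero at the start; "wrist_torque": the same for the moment, N m; "finger_gap": finger opening in mm.
Only numpy, scipy, OpenCV 4.12 (cv2) and the standard library are available. Lean on these libraries where they do the work, as an engineer would, in place of code of your own. Each camera call takes 0.05 s, during which the arm holds its last target.

## Task

Find the thread pitch of the spindle clamped in the gauging fixture: take the gauge leaves from their rack one at a time, lower each through the bridge slot onto the thread and feel along it under light pressure (always well under 2 kg) for the leaf whose teeth drop fully home. Put leaves that do not fit back upright in the rack. Press the one that fits gently home, let go of it and leave it standing there in mesh so that I can read it; leave everything else as it lies.

Things in the scene. Friction and masses are not known exactly. Their poses are not given: they have to be found in the camera images.
- fixture: gauging fixture, fixed: grey base 74 mm (x) by 240 mm (y), a vee block at each end (82 mm high) in which one spindle is clamped along y, and an aluminium bridge over its middle: guide slot along x = 0, 7 mm wide with a 45 degree lead-in to 13 mm, 96 mm long (y), from 82 to 98 mm above the table. Origin at the middle of its underside, on the table
- spindle_top (a point): point at the height of the thread's crests (80 mm above the table) in the middle of the fixture, below the bridge slot; y along spindle and slot. Fully home, the fitting leaf's tooth roots lie on the crests, with 0.35 mm play to each flank. A wrong leaf, or the right one out of step, rides 3 to 4 mm higher on the crests
- rod_a: steel spindle a, fixed: trapezoidal thread (30 degrees between flanks, 40 mm outside diameter, 124 mm long, depth half the pitch) with plain ends, 250 mm long in all, lying along its y, origin at its middle on the axis. Pitch 6, 7 or 8 mm, each spindle another. One is in the fixture, two are spares on the wooden rack behind. Where the crests lie along y is not known
- rod_b: steel spindle b, fixed: trapezoidal thread (30 degrees between flanks, 40 mm outside diameter, 124 mm long, depth half the pitch) with plain ends, 250 mm long in all, lying along its y, origin at its middle on the axis. Pitch 6, 7 or 8 mm, each spindle another. One is in the fixture, two are spares on the wooden rack behind. Where the crests lie along y is not known
- rod_c: steel spindle c, fixed: trapezoidal thread (30 degrees between flanks, 40 mm outside diameter, 124 mm long, depth half the pitch) with plain ends, 250 mm long in all, lying along its y, origin at its middle on the axis. Pitch 6, 7 or 8 mm, each spindle another. One is in the fixture, two are spares on the wooden rack behind. Where the crests lie along y is not known
- rack: aluminium leaf rack, fixed: a bar 34 mm (x) by 250 mm (y), 40 mm high, with three slots in a row along y, centred 80 mm apart at y = -80, 0 and +80 mm, each 7 mm wide (x), 60 mm long (y) and 36 mm deep, the mouth bevelled by 2 mm. Origin at the middle of its underside, on the table
- leaf_6_grip (a point): centre of the red grip (18 mm thick in x, 50 mm long in y, 45 mm high in z) of the 6 mm pitch leaf, which weighs 50 to 100 g. At the start it stands in a rack slot, the grip's underside on the rack's top: this point is 22.5 mm above that, 62.5 mm above the table
- leaf_7_grip (a point): centre of the red grip (18 mm thick in x, 50 mm long in y, 45 mm high in z) of the 7 mm pitch leaf, which weighs 50 to 100 g. At the start it stands in a rack slot, the grip's underside on the rack's top: this point is 22.5 mm above that, 62.5 mm above the table
- leaf_8_grip (a point): centre of the red grip (18 mm thick in x, 50 mm long in y, 45 mm high in z) of the 8 mm pitch leaf, which weighs 50 to 100 g. At the start it stands in a rack slot, the grip's underside on the rack's top: this point is 22.5 mm above that, 62.5 mm above the table
- leaf_6_teeth (a point): middle of the line of tooth roots of the 6 mm leaf, 50.5 mm below the grip's centre (28 mm below its underside)
- leaf_7_teeth (a point): middle of the line of tooth roots of the 7 mm leaf, 50.5 mm below the grip's centre (28 mm below its underside)
- leaf_8_teeth (a point): middle of the line of tooth roots of the 8 mm leaf, 50.5 mm below the grip's centre (28 mm below its underside)
- leaf_6: gauge leaf of 6 mm pitch; same point and axes as leaf_6_grip. Below the grip a steel blade 4 mm thick (x), 54 mm long (y), 28 mm down to the line of the tooth roots, from which 8 trapezoidal teeth in a row along y hang a further 3 mm: tooth tips 53.5 mm below the grip's centre
- leaf_7: gauge leaf of 7 mm pitch; same point and axes as leaf_7_grip. Below the grip a steel blade 4 mm thick (x), 54 mm long (y), 28 mm down to the line of the tooth roots, from which 7 trapezoidal teeth in a row along y hang a further 3.5 mm: tooth tips 54 mm below the grip's centre
- leaf_8: gauge leaf of 8 mm pitch; same point and axes as leaf_8_grip. Below the grip a steel blade 4 mm thick (x), 54 mm long (y), 28 mm down to the line of the tooth roots, from which 6 trapezoidal teeth in a row along y hang a further 4 mm: tooth tips 54.5 mm below the grip's centre
- nut_mid (a point): loose brass flange nut standing on its flange, 84 mm across, 44 mm high; the point is at half height. Bystander
- objective_mid (a point): chrome microscope objective, 34 mm across, 50 mm high, standing on the table; the point is at half height. Bystander
Not all that is in view belongs to the job. Leave any turquoise or yellow look-alike of the leaf_8 alone.

How it is judged (in metres and radians):
On the way:
1. a leaf, still held, stands meshed fully home in the thread of the spindle in the fixture (tooth roots within 1.2 mm of the crests, level), pressed on it, for 0.3 s (((z of leaf_6_teeth in the frame of spindle_top below 0.0012 m and x of leaf_6_teeth in the frame of spindle_top between -0.006 and 0.006 m and y of leaf_6_teeth in the frame of spindle_top between -0.022 and 0.022 m and angle between leaf_6_grip's own y axis and vertical between 1.5358 and 1.6058 rad and angle between leaf_6_grip's own z axis and vertical below 0.26 rad and (contact force between leaf_6 and rod_a above 0.3 N or contact force between leaf_6 and rod_b above 0.3 N or contact force between leaf_6 and rod_c above 0.3 N) and contact force between leaf_6 and the fingers above 1 N) or (z of leaf_7_teeth in the frame of spindle_top below 0.0012 m and x of leaf_7_teeth in the frame of spindle_top between -0.006 and 0.006 m and y of leaf_7_teeth in the frame of spindle_top between -0.022 and 0.022 m and angle between leaf_7_grip's own y axis and vertical between 1.5358 and 1.6058 rad and angle between leaf_7_grip's own z axis and vertical below 0.26 rad and (contact force between leaf_7 and rod_a above 0.3 N or contact force between leaf_7 and rod_b above 0.3 N or contact force between leaf_7 and rod_c above 0.3 N) and contact force between leaf_7 and the fingers above 1 N) or (z of leaf_8_teeth in the frame of spindle_top below 0.0012 m and x of leaf_8_teeth in the frame of spindle_top between -0.006 and 0.006 m and y of leaf_8_teeth in the frame of spindle_top between -0.022 and 0.022 m and angle between leaf_8_grip's own y axis and vertical between 1.5358 and 1.6058 rad and angle between leaf_8_grip's own z axis and vertical below 0.26 rad and (contact force between leaf_8 and rod_a above 0.3 N or contact force between leaf_8 and rod_b above 0.3 N or contact force between leaf_8 and rod_c above 0.3 N) and contact force between leaf_8 and the fingers above 1 N))), for 0.3 s.
At the end, for the whole second after the job is handed in: The fitting leaf stands by itself in the bridge slot, fully home in the thread (tooth roots within 1.2 mm of the crests, level within 2 degrees lengthwise, leaning at most 15 degrees); the other two stand in rack slots, grips down on it within 3 mm, upright within 10 degrees; all at rest (((z of leaf_6_teeth in the frame of spindle_top below 0.0012 m and x of leaf_6_teeth in the frame of spindle_top between -0.006 and 0.006 m and y of leaf_6_teeth in the frame of spindle_top between -0.022 and 0.022 m and angle between leaf_6_grip's own y axis and vertical between 1.5358 and 1.6058 rad and angle between leaf_6_grip's own z axis and vertical below 0.26 rad and linear speed of each of leaf_6, leaf_7, leaf_8 below 0.02 m/s and x of leaf_7_grip in the frame of rack between -0.007 and 0.007 m and y of leaf_7_grip in the frame of rack between -0.09 and 0.09 m and z of each of leaf_7_grip, leaf_8_grip in the frame of rack below 0.0655 m and angle between each of leaf_7_grip, leaf_8_grip's own z axis and vertical below 0.17 rad and x of leaf_8_grip in the frame of rack between -0.007 and 0.007 m and y of leaf_8_grip in the frame of rack between -0.09 and 0.09 m) or (z of leaf_7_teeth in the frame of spindle_top below 0.0012 m and x of leaf_7_teeth in the frame of spindle_top between -0.006 and 0.006 m and y of leaf_7_teeth in the frame of spindle_top between -0.022 and 0.022 m and angle between leaf_7_grip's own y axis and vertical between 1.5358 and 1.6058 rad and angle between leaf_7_grip's own z axis and vertical below 0.26 rad and linear speed of each of leaf_7, leaf_6, leaf_8 below 0.02 m/s and x of leaf_6_grip in the frame of rack between -0.007 and 0.007 m and y of leaf_6_grip in the frame of rack between -0.09 and 0.09 m and z of each of leaf_6_grip, leaf_8_grip in the frame of rack below 0.0655 m and angle between each of leaf_6_grip, leaf_8_grip's own z axis and vertical below 0.17 rad and x of leaf_8_grip in the frame of rack between -0.007 and 0.007 m and y of leaf_8_grip in the frame of rack between -0.09 and 0.09 m) or (z of leaf_8_teeth in the frame of spindle_top below 0.0012 m and x of leaf_8_teeth in the frame of spindle_top between -0.006 and 0.006 m and y of leaf_8_teeth in the frame of spindle_top between -0.022 and 0.022 m and angle between leaf_8_grip's own y axis and vertical between 1.5358 and 1.6058 rad and angle between leaf_8_grip's own z axis and vertical below 0.26 rad and linear speed of each of leaf_8, leaf_6, leaf_7 below 0.02 m/s and x of leaf_6_grip in the frame of rack between -0.007 and 0.007 m and y of leaf_6_grip in the frame of rack between -0.09 and 0.09 m and z of each of leaf_6_grip, leaf_7_grip in the frame of rack below 0.0655 m and angle between each of leaf_6_grip, leaf_7_grip's own z axis and vertical below 0.17 rad and x of leaf_7_grip in the frame of rack between -0.007 and 0.007 m and y of leaf_7_grip in the frame of rack between -0.09 and 0.09 m))); the robot touches nothing.
It fails at once if a spindle is pressed or struck with more than 25 N (contact force between any of rod_a, rod_b, rod_c and anything else above 25 N).
It fails at once if a leaf is dropped or knocked over (tilted more than 0.7 rad) (angle between any of leaf_6_grip, leaf_7_grip, leaf_8_grip's own z axis and vertical above 0.7 rad).
It fails at once if the nut or the objective is moved by more than 15 mm (distance of any of nut_mid, objective_mid from where it was at the start of the episode above 0.015 m).
It also fails if it takes over 72 s, if anything falls off the work surface, if the arm or the gripper's body presses on something with over 40 N, if the wrist force passes 120 N, or if a joint passes its speed limit or range.

## Working session

There is one attempt and no reset: what is moved stays moved. The work goes in short steps, Python scripts to look and compute and a shell command to move; the robot and the scene stay as the last step left them, time stands still between calls to the robot, and variables do not carry over. Pictures are saved under pics/ and viewed, and the job is handed in when it is done.

```bash
mkdir -p pics; ls; cat > h.py <<'E'
from bench import *
import numpy as np, cv2
def snap(n,f):
    s=snapshot(n); cv2.imwrite('pics/'+f,cv2.cvtColor(s['frame'],cv2.COLOR_RGB2BGR)); return s
def ray(s,u,v):
    K=np.array(s['intrinsics']);E=np.array(s['extrinsics'])
    d=np.linalg.inv(K)@[u,v,1]; d=np.array([d[0],-d[1],-d[2]])
    return E[:3,3],E[:3,:3]@d
def onz(s,u,v,z):
    o,d=ray(s,u,v); return o+d*(z-o[2])/d[2]
def proj(s,p):
    K=np.array(s['intrinsics']);E=np.array(s['extrinsics'])
    c=E[:3,:3].T@(np.array(p,float)-E[:3,3]); q=K@[c[0],-c[1],-c[2]]; return q[:2]/q[2]
E
python3 - <<'E'
from h import *
import pickle
d={n:snap(n,n+'0.png') for n in('scene','top','wrist')}
pickle.dump(d,open('s0.pkl','wb'))
for n in d: print(n,np.round(d[n]['intrinsics'],1).tolist(),np.round(d[n]['extrinsics'],2).tolist(),[k for k in d[n]])
print(sense())
E
```

```text
pics
scene [[493.2, 0.0, 245.9], [0.0, 493.2, 191.7], [0.0, 0.0, 1.0]] [[-0.08, -0.69, 0.72, 1358.05], [1.0, -0.05, 0.06, 82.69], [-0.0, 0.72, 0.69, 834.67], [0.0, 0.0, 0.0, 1.0]] ['frame', 'intrinsics', 'extrinsics']
top [[470.3, 0.0, 253.6], [0.0, 470.3, 185.5], [0.0, 0.0, 1.0]] [[-0.02, 0.98, -0.18, 310.64], [-1.0, -0.02, -0.0, 2.5], [-0.01, 0.18, 0.98, 1418.4], [0.0, 0.0, 0.0, 1.0]] ['frame', 'intrinsics', 'extrinsics']
wrist [[292.6, 0.0, 262.2], [0.0, 292.6, 196.3], [0.0, 0.0, 1.0]] [[0.31, -0.92, -0.25, 119.38], [0.95, 0.29, 0.08, 591.41], [-0.0, -0.26, 0.96, 372.92], [0.0, 0.0, 0.0, 1.0]] ['frame', 'intrinsics', 'extrinsics']
{'time': 0.15, 'joint_pos': array([ 6.72967215e+01,  7.50717525e+00,  8.53147058e+01,  1.58042823e-03,
        8.72594841e+01, -4.89343923e+00]), 'qd': array([ 0.01112724, -0.1722383 , -0.20448339, -0.03714774, -0.01104804,
        0.05334459]), 'joint_efforts': array([ 6.29602400e-04, -5.70060039e+01, -5.01161134e+01, -1.47329642e-04,
        9.47029417e-03, -9.90910257e-05]), 'tool_pos': array([183.31089021, 570.83344817, 196.76681039]), 'tcp_rot': array([-1.79919066e+02, -8.51342837e-03,  1.62190078e+02]), 'ft_force': array([-0.76365907, -0.51728652, -0.15745132]), 'wrist_torque': array([ 0.02013532, -0.05792631,  0.05711863]), 'finger_gap': 85.27229147883878}
```

View pics/scene0.png

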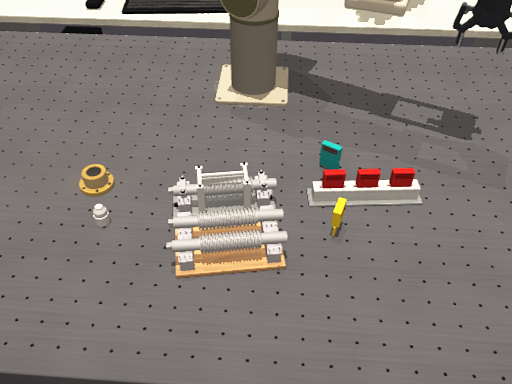

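View pics/top0.png

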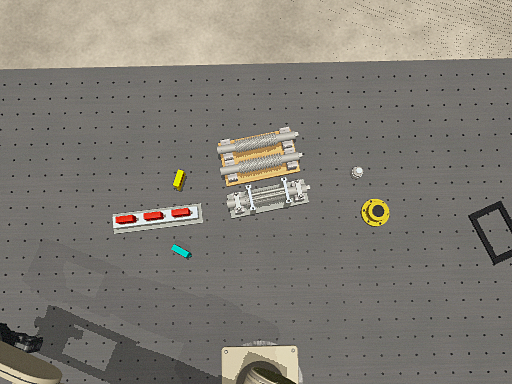

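View pics/wrist0.png

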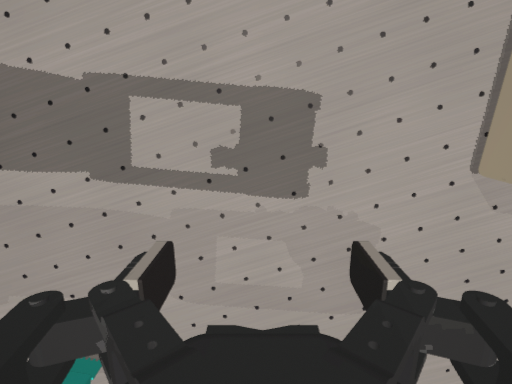

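```bash
python3 - <<'E'
from h import *
import pickle
d=pickle.load(open('s0.pkl','rb'))
for n,(x0,y0,x1,y1),k in (('scene',(160,130,290,280),5),('scene',(300,130,430,215),6),('top',(100,120,320,260),3.6)):
    c=cv2.cvtColor(d[n]['frame'],cv2.COLOR_RGB2BGR)[y0:y1,x0:x1]
    cv2.imwrite(f'pics/z_{n}{x0}.png',cv2.resize(c,None,fx=k,fy=k,interpolation=cv2.INTER_CUBIC)[:600,:800])
for n in('scene','top'):
    f=d[n]['frame'].astype(int)
    m=((f[...,0]>110)&(f[...,1]<60)&(f[...,2]<60)).astype(np.uint8)
    N,l,st,ce=cv2.connectedComponentsWithStats(m)
    for i in range(1,N):
        if st[i,4]>30:
            c,_=cv2.findContours((l==i).astype(np.uint8),0,2); print(n,st[i],ce[i],cv2.minAreaRect(c[0]),onz(d[n],*ce[i],85 if n=='top' else 62.5).round(1))
E
```

```text
scene [323 169  23  19 316] [333.37341772 178.63291139] ((334.0, 178.0), (22.0, 18.0), 0.0) [491.5 219.4  62.5]
scene [356 169  24  18 305] [367.69508197 177.70491803] ((367.5, 177.5), (17.0, 23.0), 90.0) [482.4 299.5  62.5]
scene [390 168  25  19 296] [401.73310811 177.41554054] ((402.0, 177.0), (18.0, 24.0), 90.0) [475.6 378.9  62.5]
top [172 208  17   8  47] [179.74468085 210.40425532] ((179.8999786376953, 211.29998779296875), (5.656854629516602, 16.68772315979004), 81.8698959350586) [493.3 218.3  85. ]
top [144 212  18   9  73] [151.60273973 214.83561644] ((152.46923828125, 215.75387573242188), (7.566118240356445, 16.868722915649414), 82.87498474121094) [482.2 298.7  85. ]
top [116 215  18   8  90] [123.76666667 218.32222222] ((124.29232788085938, 218.83848571777344), (6.697875499725342, 17.240825653076172), 82.87498474121094) [473.9 378.   85. ]
```

View pics/z_scene160.png

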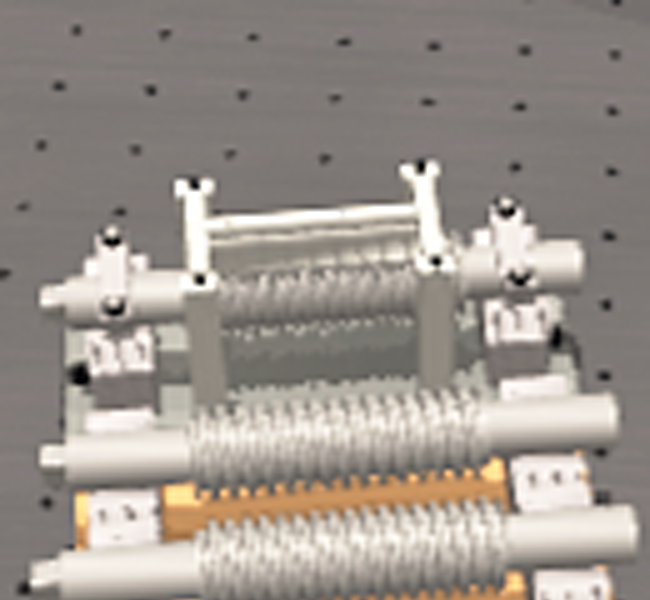

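View pics/z_scene300.png

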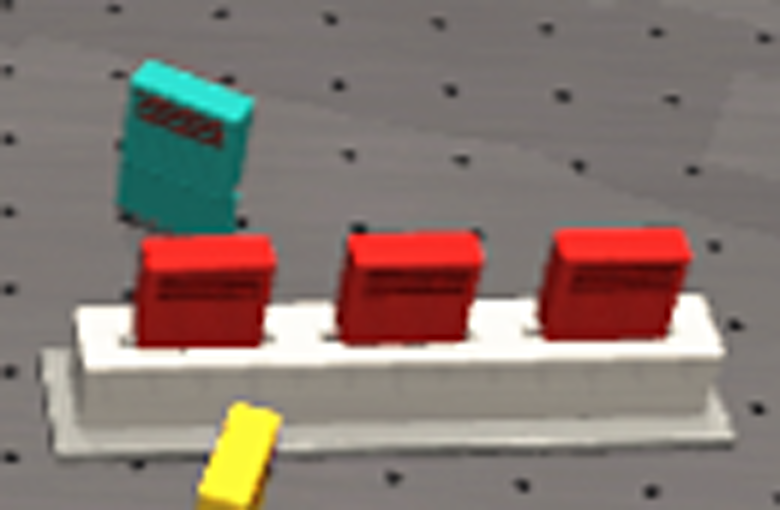

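View pics/z_top100.png

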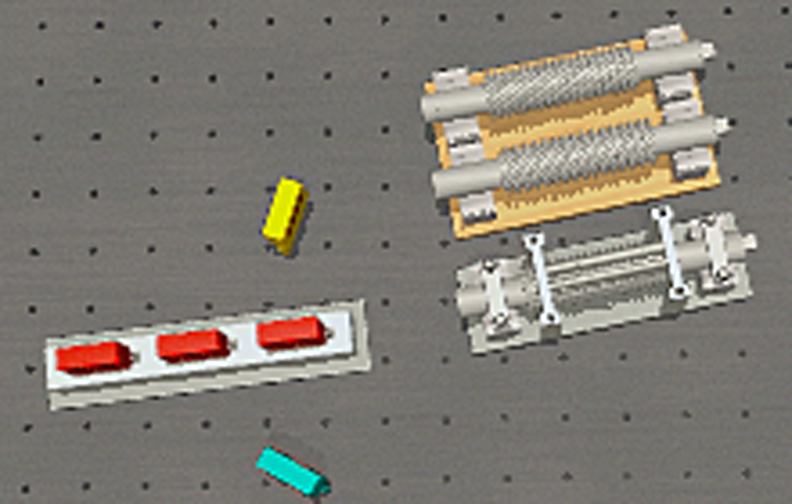

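```bash
cat >> h.py <<'E'
def plan(p0,yaw0,p1,yaw1,n,rots=None):
    """print tool-frame rows for straight move w/ down-pointing tool"""
    a=np.radians(yaw0);da=np.radians(yaw1-yaw0)/n
    d=(np.array(p1,float)-np.array(p0,float))/n
    for i in range(n):
        x=np.array([np.cos(a),np.sin(a)]);y=np.array([np.sin(a),-np.cos(a)])
        print([round(float(d[:2]@x),1),round(float(d[:2]@y),1),round(float(-d[2]),1)],'rz',round(-da,4)); a+=da
E
python3 - <<'E'
from h import *
import pickle
d=pickle.load(open('s0.pkl','rb')); t=d['top'];s=d['scene']
plan([183.5,571.3,197.6],162.2,[478,235,200],97,10)
# fixture features
for n,uv,z in (('top',(100+458/3.6,120+300/3.6),60),('top',(100+755/3.6,120+242/3.6),60),('top',(100+550/3.6,120+268/3.6),98),('top',(100+665/3.6,120+250/3.6),98),('top',(179,180),85)):
    print(n,onz(d[n],*uv,z).round(1))
for uv,z in (((160+110/5,130+270/5),80),((160+505/5,130+235/5),80),((160+205/5,130+228/5),98),((160+420/5,130+210/5),98)): print('scene',onz(s,*uv,z).round(1))
E
```

```text
[-38.3, -23.0, -0.2] rz 0.1138
[-40.7, -18.5, -0.2] rz 0.1138
[-42.5, -13.8, -0.2] rz 0.1138
[-43.8, -8.9, -0.2] rz 0.1138
[-44.5, -3.8, -0.2] rz 0.1138
[-44.7, 1.3, -0.2] rz 0.1138
[-44.3, 6.3, -0.2] rz 0.1138
[-43.2, 11.3, -0.2] rz 0.1138
[-41.7, 16.1, -0.2] rz 0.1138
[-39.6, 20.8, -0.2] rz 0.1138
top [514.5  83.9  60. ]
top [ 557.1 -158.8   60. ]
top [532.8   8.6  98. ]
top [545.3 -82.8  98. ]
top [582.  221.3  85. ]
scene [ 554.3 -124.9   80. ]
scene [517.7  51.5  80. ]
scene [542.8 -82.2  98. ]
scene [523.6  13.1  98. ]
```

```bash
python3 -m creep '{"translation":[[-38.3,-23,0],[-40.7,-18.5,0],[-42.5,-13.8,0],[-43.8,-8.9,0],[-44.5,-3.8,0],[-44.7,1.3,0],[-44.3,6.3,0],[-43.2,11.3,0],[-41.7,16.1,0],[-39.6,20.8,0]],"rotation":[[0,0,0.1138],[0,0,0.1138],[0,0,0.1138],[0,0,0.1138],[0,0,0.1138],[0,0,0.1138],[0,0,0.1138],[0,0,0.1138],[0,0,0.1138],[0,0,0.1138]],"claw":[60,60,60,60,60,60,60,60,60,60]}' 40
python3 -m creep '{"translation":[[0,0,0]],"rotation":[[0,0,0]],"claw":[60]}'
python3 - <<'E'
from h import *
import pickle
s=snap('wrist','w1.png'); pickle.dump(s,open('w1.pkl','wb')); print(sense())
E
```

```text
time: 1.15
tool_pos: [478.7, 233.3, 197.4]
tcp_rot: [-180.0, -0.0, 96.7]
ft_force: [-0.2, 0.6, -0.6]
finger_gap: 59.8
time: 1.25
tool_pos: [480.6, 230.7, 197.2]
tcp_rot: [180.0, 0.1, 96.5]
ft_force: [-0.3, 1.1, 0.2]
finger_gap: 60.2
{'time': 1.3, 'joint_pos': array([ 2.04096349e+01, -2.93872212e+00,  9.60012695e+01, -1.65533568e-02,
        8.69832101e+01,  1.36753939e+01]), 'qd': array([ 3.415518  , -0.85162069,  0.79693646,  1.2787191 ,  0.52062008,
       -0.59069837]), 'joint_efforts': array([ -2.30997227, -47.08094001, -50.56282282,  -0.53719735,
        -0.18597602,   0.23237129]), 'tool_pos': array([478.98602386, 232.73177927, 197.13673463]), 'tcp_rot': array([-1.79959448e+02,  2.68791452e-02,  9.67351283e+01]), 'ft_force': array([ 0.07653103,  1.31035686, -0.54720992]), 'wrist_torque': array([ 0.02027616,  0.01672823, -0.00874833]), 'finger_gap': 59.916231209124156}
```

View pics/w1.png

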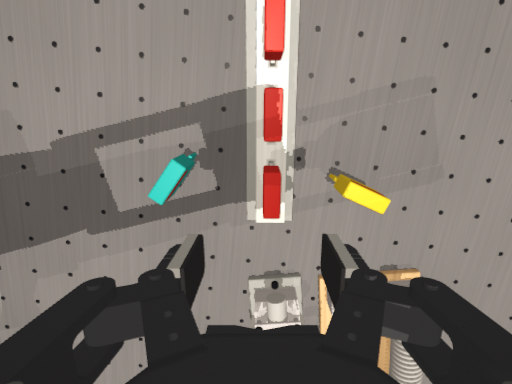

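```bash
python3 - <<'E'
from h import *
import pickle
s=pickle.load(open('w1.pkl','rb')); f=s['frame'].astype(int)
for nm,m in (('bright',(f[...,0]>185)&(f[...,1]<70)),('red',(f[...,0]>110)&(f[...,1]<70)&(f[...,2]<70))):
    m=m.astype(np.uint8)
    N,l,st,ce=cv2.connectedComponentsWithStats(m)
    for i in range(1,N):
        if st[i,4]>60:
            c,_=cv2.findContours((l==i).astype(np.uint8),0,2); r=cv2.minAreaRect(c[0])
            b=cv2.boxPoints(r); print(nm,st[i],np.round(r[0],1),[onz(s,*q,85)[:2].round(1).tolist() for q in b],onz(s,*r[0],85).round(1))
# rack edges
g=cv2.cvtColor(s['frame'],cv2.COLOR_RGB2GRAY)
for r in (70,150,210):
    print(r,[(c,int(g[r,c])) for c in range(240,304,2)])
c0=cv2.cvtColor(s['frame'],cv2.COLOR_RGB2BGR)[150:235,235:320]; cv2.imwrite('pics/w1z.png',cv2.resize(c0,None,fx=6,fy=6,interpolation=cv2.INTER_CUBIC))
E
```

```text
bright [265   0  18  52  76] [266.  28.] [[451.6, 388.2], [464.1, 393.5], [483.9, 355.3], [471.0, 349.7]] [467.5 372.1  85. ]
bright [265  88  17  53 742] [273. 114.] [[472.3, 322.4], [487.1, 324.1], [493.3, 277.0], [477.8, 275.2]] [482.6 300.2  85. ]
bright [264 174  16  44 660] [271.5 195.5] [[480.7, 241.8], [495.6, 243.5], [501.4, 198.4], [485.9, 196.6]] [490.9 220.5  85. ]
red [265   0  18  60 205] [273.5  29.5] [[469.5, 347.0], [464.1, 393.5], [478.7, 395.1], [484.8, 348.7]] [474.2 371.6  85. ]
red [264  88  18  53 815] [272.5 114. ] [[471.4, 322.3], [487.1, 324.1], [493.3, 277.0], [476.9, 275.1]] [482.1 300.2  85. ]
red [263 166  18  52 865] [271.5 191.5] [[478.8, 249.7], [495.6, 251.6], [502.5, 198.5], [484.9, 196.5]] [490.3 224.7  85. ]
70 [(240, 141), (242, 140), (244, 142), (246, 176), (248, 210), (250, 212), (252, 213), (254, 213), (256, 237), (258, 255), (260, 255), (262, 255), (264, 255), (266, 255), (268, 255), (270, 255), (272, 255), (274, 255), (276, 255), (278, 255), (280, 255), (282, 255), (284, 255), (286, 255), (288, 248), (290, 203), (292, 202), (294, 204), (296, 204), (298, 141), (300, 143), (302, 141)]
150 [(240, 89), (242, 90), (244, 90), (246, 104), (248, 140), (250, 140), (252, 140), (254, 139), (256, 180), (258, 205), (260, 206), (262, 204), (264, 210), (266, 210), (268, 207), (270, 209), (272, 207), (274, 199), (276, 191), (278, 195), (280, 192), (282, 188), (284, 195), (286, 223), (288, 198), (290, 199), (292, 188), (294, 109), (296, 90), (298, 94), (300, 91), (302, 91)]
210 [(240, 140), (242, 135), (244, 139), (246, 145), (248, 197), (250, 197), (252, 197), (254, 196), (256, 228), (258, 254), (260, 254), (262, 227), (264, 87), (266, 90), (268, 90), (270, 90), (272, 90), (274, 89), (276, 89), (278, 87), (280, 194), (282, 255), (284, 244), (286, 195), (288, 196), (290, 198), (292, 137), (294, 136), (296, 135), (298, 138), (300, 138), (302, 138)]
```

View pics/w1z.png

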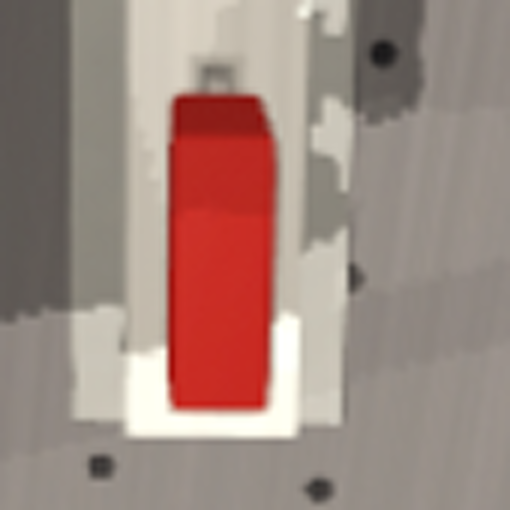

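```bash
python3 -m creep '{"translation":[[-7.2,5.5,20],[-7.2,5.4,30],[0,0,30],[0,0,10],[0,0,0]],"rotation":[[0,0,0],[0,0,0],[0,0,0],[0,0,0],[0,0,0]],"claw":[50,50,50,50,50]}'
python3 - <<'E'
from h import *
import pickle
s=snap('wrist','w2.png'); pickle.dump(s,open('w2.pkl','wb')); q=sense();print(q['tool_pos'],q['tcp_rot'])
E
```

```text
time: 1.8
tool_pos: [488.3, 222.3, 105.7]
tcp_rot: [-179.8, 0.0, 97.1]
ft_force: [0.3, 0.3, 0.5]
finger_gap: 49.9
[489.60057224 222.64791441 107.58892399] [-1.79928453e+02  2.69935945e-03  9.70810127e+01]
```

View pics/w2.png

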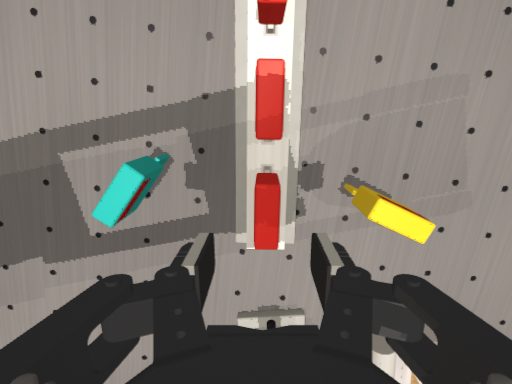

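```bash
python3 - <<'E'
from h import *
import pickle
s=pickle.load(open('w2.pkl','rb')); f=s['frame'].astype(int)
m=((f[...,0]>140)&(f[...,1]<70)&(f[...,2]<70)).astype(np.uint8)
N,l,st,ce=cv2.connectedComponentsWithStats(m)
for i in range(1,N):
    if st[i,4]>60: print(st[i])
c0=cv2.cvtColor(s['frame'],cv2.COLOR_RGB2BGR)[165:255,225:315]; cv2.imwrite('pics/w2z.png',cv2.resize(c0,None,fx=6,fy=6,interpolation=cv2.INTER_CUBIC))
# finger tips: where does TCP project
q=sense();E=np.array(s['extrinsics']);print(E.round(2).tolist())
for z in (107,120): print(proj(s,[489.,222.5,z]))
for r in (194,247): 
  for c in (255,280): print(r,c,onz(s,c,r,85).round(1))
E
```

```text
[258   0  28   4  96]
[ 256   61   28   79 1759]
[ 254  173   26   76 1819]
[[0.99, -0.12, -0.03, 480.11], [0.12, 0.96, 0.26, 288.59], [-0.0, -0.26, 0.96, 281.95], [0.0, 0.0, 0.0, 1.0]]
[264.19325587 225.05543541]
[264.26095273 232.88927643]
194 255 [480.9 236.2  85. ]
194 280 [498.1 238.4  85. ]
247 255 [485.6 196.4  85. ]
247 280 [503.7 198.7  85. ]
```

View pics/w2z.png

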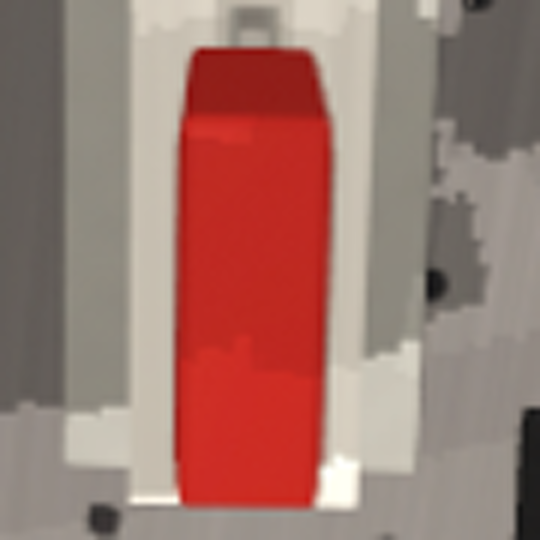

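```bash
python3 -m creep '{"translation":[[-3.2,2.2,20],[0,0,20],[0,0,14],[0,0,0],[0,0,0],[0,0,0],[0,0,0],[0,0,0],[0,0,0],[0,0,0]],"rotation":[[0,0,0],[0,0,0],[0,0,0],[0,0,0],[0,0,0],[0,0,0],[0,0,0],[0,0,0],[0,0,0],[0,0,0]],"claw":[50,50,50,10,10,10,10,10,10,10]}' 50
```

```text
time: 2.85
tool_pos: [493.1, 219.1, 53.8]
tcp_rot: [180.0, -0.0, 97.0]
ft_force: [0.5, -0.3, -0.4]
finger_gap: 10.1
```

```bash
python3 - <<'E'
from h import *
s=snap('wrist','w3.png');t=snap('scene','s3.png')
c0=cv2.cvtColor(t['frame'],cv2.COLOR_RGB2BGR)[100:220,290:440]; cv2.imwrite('pics/s3z.png',cv2.resize(c0,None,fx=5,fy=5,interpolation=cv2.INTER_CUBIC))
E
```

```text
(no output)
```

View pics/w3.png

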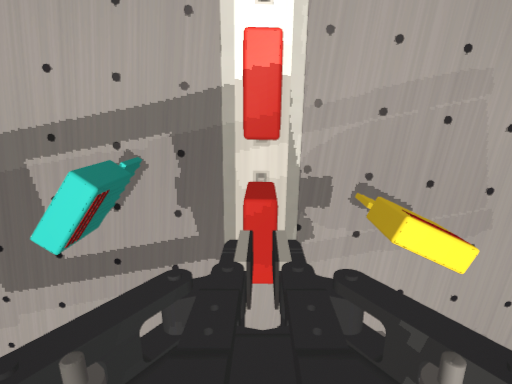

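View pics/s3z.png

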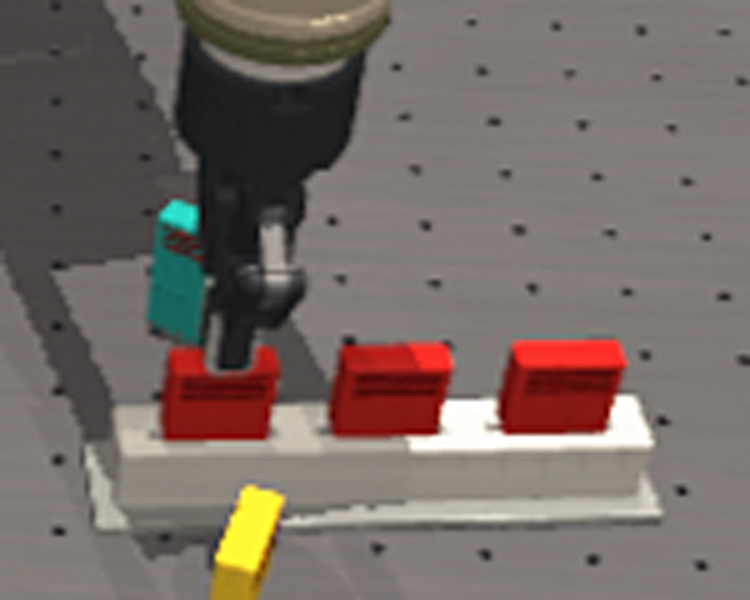

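```bash
python3 - <<'E'
from h import *
t=snapshot('scene')
for z in (54,70,85,95,105): print(z,proj(t,[493,219,z]),proj(t,[503,219,z]))
print('grip top front', proj(t,[500,219,85]),'bottom',proj(t,[500,219,40]))
q=sense();print(q['tool_pos'],q['finger_gap'],q['joint_pos'])
s=snapshot('wrist');print(np.round(s['extrinsics'],1).tolist())
for z in (40,54,70,85,95): print(z,proj(s,[493,219,z]))
c0=cv2.cvtColor(s['frame'],cv2.COLOR_RGB2BGR)[170:310,200:330]; cv2.imwrite('pics/w3z.png',cv2.resize(c0,None,fx=4.2,fy=4.2,interpolation=cv2.INTER_CUBIC))
E
```

```text
54 [332.78100778 181.73278351] [333.00132306 184.62659255]
70 [333.60193054 176.64448491] [333.82959561 179.53410156]
85 [334.38606626 171.78420221] [334.62084559 174.66923737]
95 [334.91682619 168.4944103 ] [335.15647303 171.37602439]
105 [335.45412643 165.16407989] [335.69874354 168.04196762]
grip top front [334.5500966  173.79985365] bottom [332.2250416  188.12997708]
[492.96041087 219.04499346  53.56578499] 9.982790338281538 [1.85106456e+01 4.92451461e+00 1.03548115e+02 1.08244187e-03
 7.15350290e+01 1.15213177e+01]
[[1.0, -0.1, -0.0, 484.2], [0.1, 1.0, 0.3, 285.1], [0.0, -0.3, 1.0, 229.8], [0.0, 0.0, 0.0, 1.0]]
40 [262.97234367 217.44025218]
54 [263.04162014 224.71149208]
70 [263.13413735 234.42207324]
85 [263.23736824 245.25716021]
95 [263.31743433 253.66087644]
```

View pics/w3z.png

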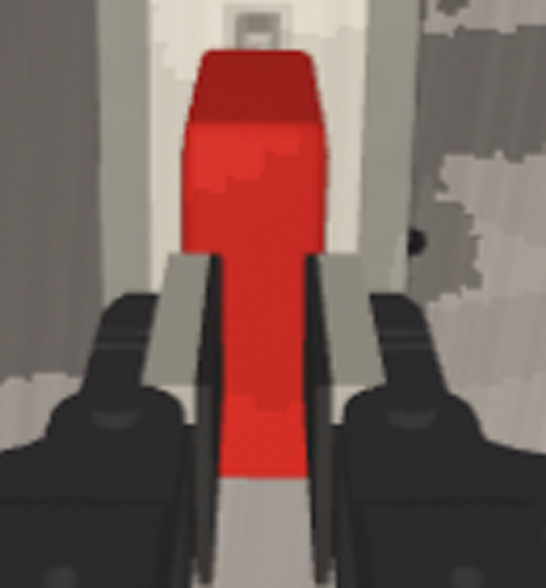

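```bash
python3 -m creep '{"translation":[[0,0,0],[0,0,0],[0,0,0],[0,0,8],[0,0,8],[0,0,6],[0,0,0]],"rotation":[[0,0,0],[0,0,0],[0,0,0],[0,0,0],[0,0,0],[0,0,0],[0,0,0]],"claw":[44,44,44,44,44,44,44]}' 50
python3 - <<'E'
from h import *
s=snapshot('wrist');q=sense();print(q['tool_pos'],q['ft_force'])
c0=cv2.cvtColor(s['frame'],cv2.COLOR_RGB2BGR)[160:320,170:360]; a=cv2.resize(c0,None,fx=2.5,fy=2.5)
t=snapshot('scene');c1=cv2.cvtColor(t['frame'],cv2.COLOR_RGB2BGR)[110:210,300:390]; b=cv2.resize(c1,None,fx=3.4,fy=4.0); cv2.imwrite('pics/4.png',np.hstack([a,b[:400]]))
E
```

```text
time: 3.75
tool_pos: [491.7, 218.6, 29.8]
tcp_rot: [-179.8, 0.0, 97.0]
ft_force: [0.4, -0.7, 0.2]
finger_gap: 43.8
[492.16766763 218.77545089  30.53334894] [-0.46995113  0.48960223  0.31761009]
```

View pics/4.png

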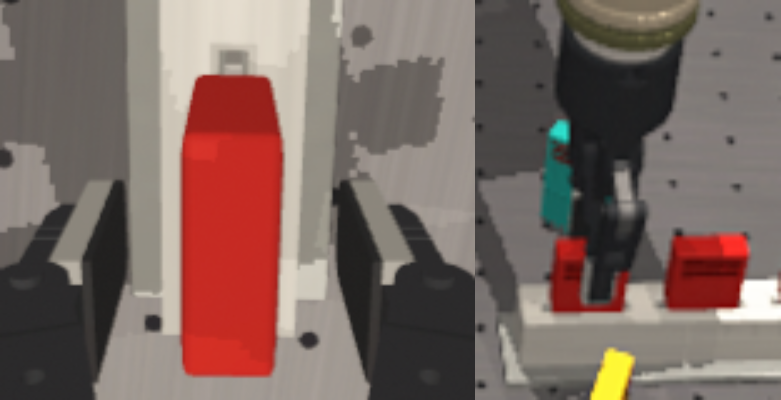

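```bash
python3 -m creep '{"translation":[[0,0,6],[0,0,5],[0,0,0],[0,0,0],[0,0,0],[0,0,0],[0,0,0]],"rotation":[[0,0,0],[0,0,0],[0,0,0],[0,0,0],[0,0,0],[0,0,0],[0,0,0]],"claw":[44,44,10,10,10,10,10]}' 50
python3 - <<'E'
from h import *
s=snapshot('wrist');q=sense();print(q['tool_pos'],q['ft_force'],q['finger_gap'])
c0=cv2.cvtColor(s['frame'],cv2.COLOR_RGB2BGR)[160:320,170:360]; a=cv2.resize(c0,None,fx=2.5,fy=2.5)
t=snapshot('scene');c1=cv2.cvtColor(t['frame'],cv2.COLOR_RGB2BGR)[110:210,300:390]; b=cv2.resize(c1,None,fx=3.4,fy=4.0); cv2.imwrite('pics/5.png',np.hstack([a,b[:400]]))
E
```

```text
time: 4.55
tool_pos: [492.8, 219.0, 20.5]
tcp_rot: [-180.0, 0.0, 97.0]
ft_force: [-1.2, -0.9, -2.0]
finger_gap: 17.1
[492.79784439 219.03435071  20.53881674] [-1.26981675  0.52261767 -1.39645827] 17.154145185186028
```

View pics/5.png

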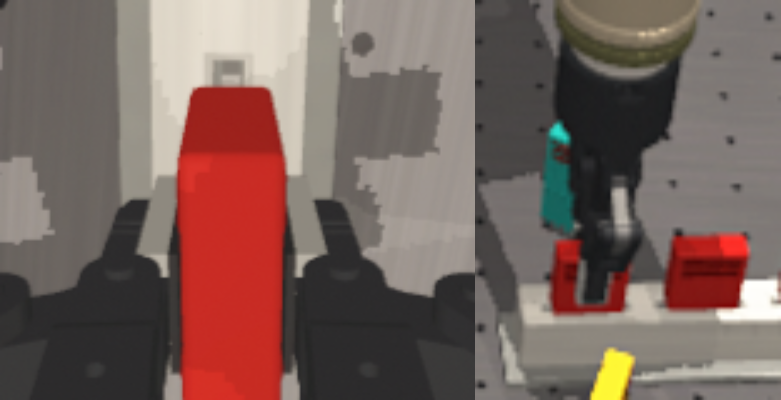

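```bash
python3 -m creep '{"translation":[[0,0,-15],[0,0,-25],[0,0,-35],[0,0,-40],[0,0,-20],[0,0,0]],"rotation":[[0,0,0],[0,0,0],[0,0,0],[0,0,0],[0,0,0],[0,0,0]],"claw":[10,10,10,10,10,10]}' 50
python3 -m creep '{"translation":[[-25,1,0],[-40,1.2,0],[-45,1.3,0],[-45,1.3,0],[-45,1.3,0],[-42,1.3,0],[-25,1.2,0],[-15,0,0],[0,0,0],[0,0,0]],"rotation":[[0,0,0],[0,0,-0.01],[0,0,-0.01],[0,0,-0.01],[0,0,-0.01],[0,0,-0.01],[0,0,0],[0,0,0],[0,0,0],[0,0,0]],"claw":[10,10,10,10,10,10,10,10,10,10]}'
python3 - <<'E'
from h import *
import pickle
d={'w':snap('wrist','w6.png'),'s':snap('scene','s6.png')};pickle.dump(d,open('6.pkl','wb'));q=sense();print(q['tool_pos'],q['tcp_rot'],q['ft_force'],q['finger_gap'])
t=d['s'];c1=cv2.cvtColor(t['frame'],cv2.COLOR_RGB2BGR)[110:260,160:300]; cv2.imwrite('pics/s6z.png',cv2.resize(c1,None,fx=4,fy=4,interpolation=cv2.INTER_CUBIC))
E
```

```text
time: 5.25
tool_pos: [496.3, 220.1, 161.7]
tcp_rot: [179.5, -0.1, 97.0]
ft_force: [1.0, -0.5, -0.8]
finger_gap: 17.3
time: 6.25
tool_pos: [541.8, -58.0, 155.1]
tcp_rot: [-180.0, -0.1, 99.8]
ft_force: [0.7, -0.2, -0.7]
finger_gap: 17.3
[541.91755613 -57.39421475 155.3884242 ] [-1.79980391e+02 -3.14424249e-02  9.99303665e+01] [ 0.08837518  0.21725677 -0.62270006] 17.017883210312377
```

View pics/w6.png

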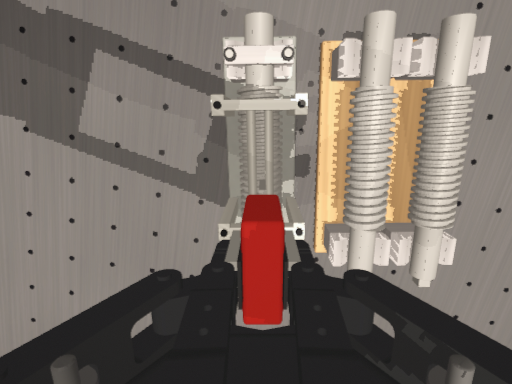

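View pics/s6z.png

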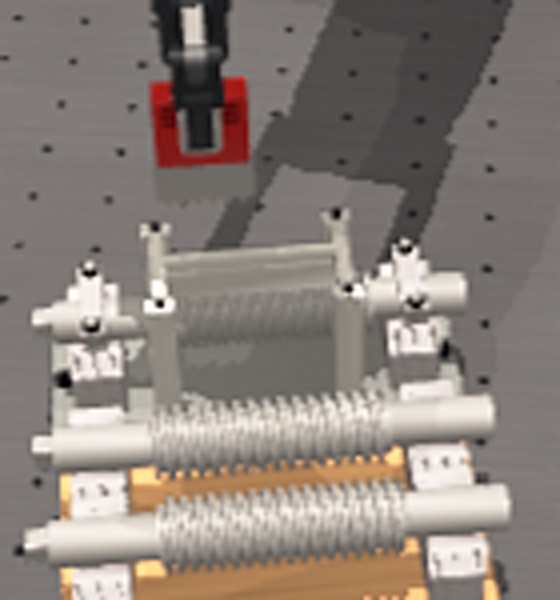

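```bash
python3 - <<'E'
from h import *
import pickle
d=pickle.load(open('6.pkl','rb'))
w=cv2.cvtColor(d['w']['frame'],cv2.COLOR_RGB2BGR)
cv2.imwrite('pics/w6z.png',cv2.resize(w[85:245,205:315],None,fx=3.7,fy=3.7,interpolation=cv2.INTER_CUBIC))
t=cv2.cvtColor(d['s']['frame'],cv2.COLOR_RGB2BGR)
cv2.imwrite('pics/s6y.png',np.vstack([cv2.resize(t[145:165,190:235],None,fx=16,fy=14,interpolation=cv2.INTER_CUBIC),cv2.resize(t[160:200,190:270],None,fx=9,fy=8,interpolation=cv2.INTER_CUBIC)]))if False else None
cv2.imwrite('pics/s6a.png',cv2.resize(t[145:166,190:235],None,fx=16,fy=16,interpolation=cv2.INTER_CUBIC))
E
```

```text
(no output)
```

View pics/w6z.png

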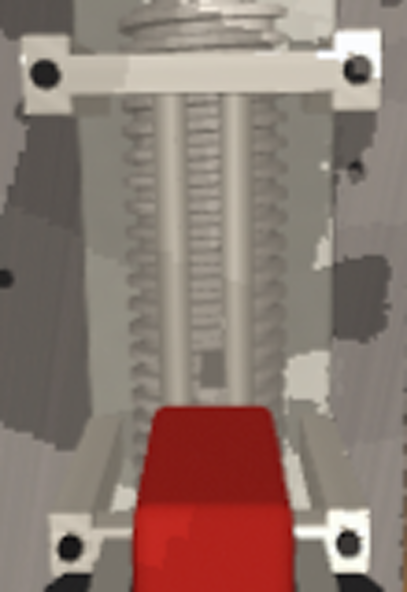

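View pics/s6a.png

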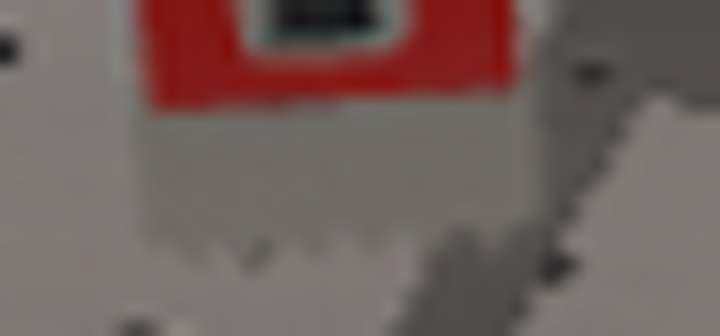

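```bash
python3 - <<'E'
from h import *
import pickle
from scipy.ndimage import map_coordinates
d=pickle.load(open('6.pkl','rb'))
w=d['w'];g=cv2.cvtColor(w['frame'],cv2.COLOR_RGB2GRAY).astype(float)
# slot geometry: bolts / bars / rails
for r in (115,125,140,150,160,170,180): print(r,g[r,236:284].astype(int).tolist())
for uv in ((217.2,104.8),(302,103.8),(223.8,232.8),(299,232)): print('bolt',onz(w,*uv,104).round(1))
def power(line_pts,s,gg,z):
    pass
c=np.array([538,-37.,0]);y=np.array([-np.sin(np.radians(10)),np.cos(np.radians(10)),0]);x=np.array([y[1],-y[0],0])
for xo,z in ((0,80),(-1,80),(1,80),(-19,62),(-18,62),(-17,62),(17,62),(18,62),(19,62)):
    ts=np.arange(-8,43,.25)
    P=np.array([proj(w,c+y*t+x*xo+[0,0,z]) for t in ts])
    v=map_coordinates(g,[P[:,1],P[:,0]],order=1); v=v-np.polyval(np.polyfit(ts,v,3),ts)
    v*=np.hanning(len(v)); pw=[abs(np.sum(v*np.exp(-2j*np.pi*ts/p))) for p in np.arange(5,10,.25)]
    print(xo,z,np.round(P[0]),np.round(P[-1]),np.round(pw).astype(int))
E
```

```text
115 [127, 126, 117, 107, 105, 98, 108, 117, 127, 130, 131, 140, 152, 164, 176, 180, 166, 152, 138, 135, 148, 150, 151, 153, 153, 153, 160, 151, 133, 146, 163, 178, 183, 169, 155, 142, 128, 121, 124, 122, 121, 120, 119, 118, 116, 116, 120, 129]
125 [127, 127, 126, 124, 119, 120, 122, 129, 130, 132, 130, 136, 149, 162, 175, 180, 170, 155, 140, 136, 153, 154, 153, 153, 157, 167, 167, 162, 144, 146, 163, 178, 184, 170, 157, 143, 130, 127, 132, 129, 127, 126, 120, 118, 125, 125, 128, 128]
140 [129, 127, 120, 113, 118, 127, 137, 143, 146, 149, 146, 131, 144, 157, 169, 178, 174, 161, 145, 135, 143, 152, 152, 152, 156, 166, 166, 162, 150, 146, 163, 178, 185, 173, 158, 145, 131, 123, 123, 117, 121, 120, 111, 116, 128, 128, 129, 129]
150 [127, 127, 128, 128, 129, 127, 119, 113, 116, 120, 123, 129, 140, 154, 166, 177, 179, 164, 148, 135, 137, 148, 150, 151, 152, 155, 165, 159, 145, 146, 162, 178, 186, 174, 159, 146, 131, 122, 124, 121, 119, 119, 119, 118, 116, 115, 121, 129]
160 [142, 142, 138, 122, 114, 117, 118, 119, 122, 123, 120, 120, 129, 141, 153, 164, 169, 158, 147, 134, 125, 130, 134, 1
[... 990 characters left out ...]
74 170 157 139 122 109 101  99 101 105 110 113 115
 116 114]
-19 62 [242. 176.] [241. 120.] [ 39  80  62  18 122 210 258 262 233 185 131  80  37   8  23  38  47  51
  52  52]
-18 62 [243. 176.] [242. 120.] [ 26  47 126 241 345 404 407 365 298 223 153  96  57  40  42  50  56  61
  65  67]
-17 62 [244. 176.] [243. 120.] [ 49  58 117 213 302 355 361 328 271 208 151 110  88  82  84  87  88  88
  86  85]
17 62 [281. 176.] [282. 120.] [ 42 127 225 293 311 284 230 167 110  66  36  21  17  17  19  21  24  26
  28  29]
18 62 [282. 176.] [283. 120.] [ 15  61 125 173 191 179 148 109  72  43  24  19  23  27  30  32  33  34
  35  36]
19 62 [283. 176.] [284. 120.] [3 3 5 6 8 9 8 7 5 5 5 5 6 7 7 8 8 8 8 8]
```

```bash
python3 - <<'E'
from h import *
import pickle
d=pickle.load(open('6.pkl','rb'));w=d['w']
a=onz(w,259.8,115,98);b=onz(w,260.2,175,98);print(a.round(1),b.round(1),np.degrees(np.arctan2(a[0]-b[0],b[1]-a[1])))
# slot line extrapolated to y=-34
print(a+(b-a)*(-34-a[1])/(b[1]-a[1]))
# red grip top center line at z = 155.4+... grip top z: tcp 155 -> centre 197, top 219.7
for r,c in ((222,262.3),(320,262.8)): print(onz(w,c,r,219.5).round(1))
plan([541.9,-57.6,155],99.9,[536,-34,125],100.5,4)
E
```

```text
[527.9   8.6  98. ] [536.1 -37.6  98. ] -169.88437551844805
[535.44976079 -34.          98.        ]
[537.  -33.1 219.5]
[545.2 -79.  219.5]
[6.1, -0.4, 7.5] rz -0.0026
[6.1, -0.4, 7.5] rz -0.0026
[6.1, -0.4, 7.5] rz -0.0026
[6.1, -0.4, 7.5] rz -0.0026
```

```bash
python3 -m creep '{"translation":[[7,-0.6,8],[7,-0.6,8],[7,-0.7,8],[0,0,8],[0,0,0],[0,0,5],[0,0,5],[0,0,0]],"rotation":[[0,0,-0.01],[0,0,0],[0,0,0],[0,0,0],[0,0,0],[0,0,0],[0,0,0],[0,0,0]],"claw":[10,10,10,10,10,10,10,10]}'
python3 - <<'E'
from h import *
w=snapshot('wrist');q=sense();print(q['tool_pos'],q['tcp_rot'],q['ft_force'],q['finger_gap'])
cv2.imwrite('pics/7.png',cv2.resize(cv2.cvtColor(w['frame'],cv2.COLOR_RGB2BGR)[60:300,180:350],None,fx=2.4,fy=2.4,interpolation=cv2.INTER_CUBIC))
E
```

```text
time: 7.15
tool_pos: [536.1, -38.6, 112.8]
tcp_rot: [-179.9, -0.0, 100.4]
ft_force: [0.1, -0.6, -0.8]
finger_gap: 16.9
[536.31181701 -38.56401047 113.19292816] [-1.79961714e+02 -1.25571796e-02  1.00405767e+02] [-0.10049655 -0.07021327 -0.7407121 ] 17.21407073578229
```

View pics/7.png

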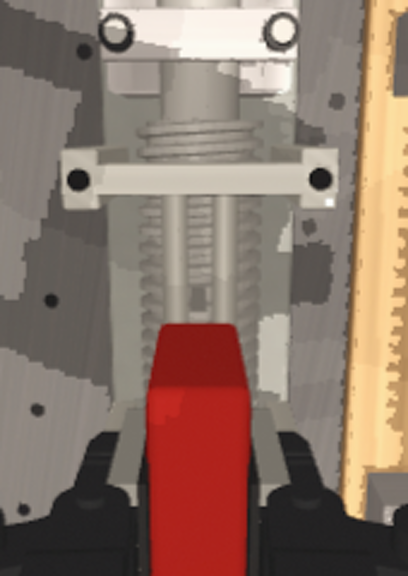

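```bash
python3 -m creep '{"translation":[[0,0,5],[0,0,5],[0,0,4],[0,0,2],[0,0,0]],"rotation":[[0,0,0],[0,0,0],[0,0,0],[0,0,0],[0,0,0]],"claw":[10,10,10,10,10]}'
python3 -m creep '{"translation":[[0,0,1],[0,0,1]],"rotation":[[0,0,0],[0,0,0]],"claw":[10,10]}'
python3 -m creep '{"translation":[[0,0,1],[0,0,1]],"rotation":[[0,0,0],[0,0,0]],"claw":[10,10]}'
```

```text
time: 7.7
tool_pos: [536.2, -38.3, 97.0]
tcp_rot: [-180.0, -0.0, 100.4]
ft_force: [-0.5, 0.1, -0.7]
finger_gap: 17.4
time: 7.9
tool_pos: [536.8, -38.4, 95.8]
tcp_rot: [180.0, 0.0, 100.4]
ft_force: [1.7, 0.2, -1.2]
finger_gap: 17.1
time: 8.1
tool_pos: [536.6, -38.4, 93.6]
tcp_rot: [180.0, 0.0, 100.4]
ft_force: [0.8, -0.8, -0.8]
finger_gap: 17.3
```

```bash
python3 -m creep '{"translation":[[0,0,0.7],[0,0,0.5]],"rotation":[[0,0,0],[0,0,0]],"claw":[10,10]}'
python3 -m creep '{"translation":[[0,0,0.5],[0,0,0.3]],"rotation":[[0,0,0],[0,0,0]],"claw":[10,10]}'
```

```text
time: 8.3
tool_pos: [536.5, -38.4, 92.3]
tcp_rot: [-180.0, -0.0, 100.4]
ft_force: [0.7, 0.1, -0.9]
finger_gap: 16.7
time: 8.5
tool_pos: [536.6, -38.4, 91.9]
tcp_rot: [180.0, 0.0, 100.4]
ft_force: [-1.5, 0.0, 3.6]
finger_gap: 17.5
```

```bash
python3 -m creep '{"translation":[[0,0,0.5],[0.3,0,0.3],[0.3,0,0],[0.3,0,0],[0.3,0,0]],"rotation":[[0,0,0],[0,0,0],[0,0,0],[0,0,0],[0,0,0]],"claw":[10,10,10,10,10]}'
python3 -m creep '{"translation":[[0.3,0,0],[0.3,0,0],[0.3,0,0],[0.3,0,0],[0.3,0,0]],"rotation":[[0,0,0],[0,0,0],[0,0,0],[0,0,0],[0,0,0]],"claw":[10,10,10,10,10]}'
```

```text
time: 9.0
tool_pos: [536.7, -38.1, 91.9]
tcp_rot: [180.0, 0.1, 100.4]
ft_force: [-2.7, -3.3, 6.8]
finger_gap: 17.3
time: 9.5
tool_pos: [537.1, -36.7, 91.9]
tcp_rot: [179.9, 0.1, 100.4]
ft_force: [-1.1, -4.6, 5.4]
finger_gap: 17.0
```

```bash
for i in 1; do :; done; python3 -m creep '{"translation":[[0.3,0,0],[0.3,0,0],[0.3,0,0],[0.3,0,0],[0.3,0,0]],"rotation":[[0,0,0],[0,0,0],[0,0,0],[0,0,0],[0,0,0]],"claw":[10,10,10,10,10]}'
python3 -m creep '{"translation":[[0.3,0,0],[0.3,0,0],[0.3,0,0],[0.3,0,0],[0.3,0,0]],"rotation":[[0,0,0],[0,0,0],[0,0,0],[0,0,0],[0,0,0]],"claw":[10,10,10,10,10]}'
python3 -m creep '{"translation":[[0.3,0,0],[0.3,0,0],[0.3,0,0],[0.3,0,0],[0.3,0,0]],"rotation":[[0,0,0],[0,0,0],[0,0,0],[0,0,0],[0,0,0]],"claw":[10,10,10,10,10]}'
```

```text
time: 10.0
tool_pos: [536.9, -35.1, 91.9]
tcp_rot: [179.9, 0.1, 100.4]
ft_force: [-0.2, -4.0, 4.8]
finger_gap: 17.5
time: 10.5
tool_pos: [536.7, -33.6, 91.9]
tcp_rot: [179.9, 0.1, 100.4]
ft_force: [0.7, -3.2, 5.6]
finger_gap: 17.2
time: 11.0
tool_pos: [536.4, -32.1, 91.9]
tcp_rot: [179.9, 0.1, 100.4]
ft_force: [0.1, -4.8, 5.5]
finger_gap: 17.4
```

```bash
python3 -m creep '{"translation":[[0.3,0,0],[0.3,0,0],[0.3,0,0],[0.3,0,0],[0.3,0,0],[0.3,0,0],[0.3,0,0]],"rotation":[[0,0,0],[0,0,0],[0,0,0],[0,0,0],[0,0,0],[0,0,0],[0,0,0]],"claw":[10,10,10,10,10,10,10]}'
```

```text
time: 11.7
tool_pos: [536.0, -30.0, 91.9]
tcp_rot: [179.9, 0.1, 100.4]
ft_force: [1.1, -4.4, 6.5]
finger_gap: 17.4
```

```bash
python3 -m creep '{"translation":[[0,0,-5],[0,0,-15],[0,0,-20],[0,0,-20],[0,0,0]],"rotation":[[0,0,0],[0,0,0],[0,0,0],[0,0,0],[0,0,0]],"claw":[10,10,10,10,10]}'
python3 -m creep '{"translation":[[25,0.4,0],[40,0.4,0],[45,0.4,0],[45,0.4,0],[42,0.4,0],[30,0.4,0],[17.5,0,0],[8,0,0],[0,0,0],[0,0,0]],"rotation":[[0,0,0],[0,0,0],[0,0,0],[0,0,0],[0,0,0],[0,0,0],[0,0,0.03],[0,0,0.03],[0,0,0],[0,0,0]],"claw":[10,10,10,10,10,10,10,10,10,10]}'
python3 - <<'E'
from h import *
w=snapshot('wrist');q=sense();print(q['tool_pos'],q['tcp_rot'],q['ft_force'],q['finger_gap'])
cv2.imwrite('pics/8.png',cv2.cvtColor(w['frame'],cv2.COLOR_RGB2BGR))
E
```

```text
time: 12.2
tool_pos: [537.0, -29.3, 154.9]
tcp_rot: [179.7, 0.1, 100.4]
ft_force: [0.1, -0.5, -0.1]
finger_gap: 17.7
time: 13.2
tool_pos: [491.3, 219.3, 150.2]
tcp_rot: [-179.9, 0.0, 97.1]
ft_force: [-0.2, -0.5, -1.3]
finger_gap: 17.4
[491.49747334 219.06179966 150.3264548 ] [-1.79948651e+02  1.81004356e-02  9.70294126e+01] [-0.08037738  1.01767437 -0.09087042] 16.96951805254373
```

View pics/8.png

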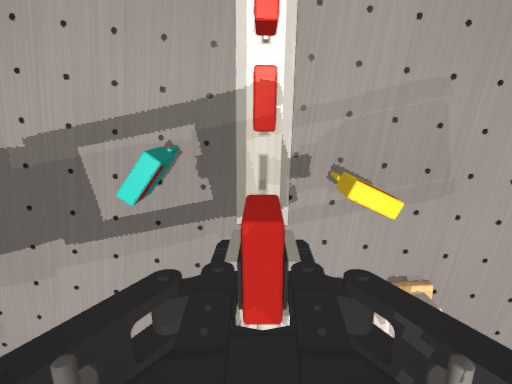

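```bash
python3 -m creep '{"translation":[[0,1.2,25],[0,0,40],[0,0,20],[0,0,7],[0,0,0]],"rotation":[[0,0,0],[0,0,0],[0,0,0],[0,0,0],[0,0,0]],"claw":[10,10,10,10,10]}'
python3 -m creep '{"translation":[[0,0,5],[0,0,5],[0,0,4]],"rotation":[[0,0,0],[0,0,0],[0,0,0]],"claw":[10,10,10]}'
```

```text
time: 13.75
tool_pos: [492.3, 218.8, 57.9]
tcp_rot: [-179.9, 0.0, 97.0]
ft_force: [0.2, 0.2, -0.3]
finger_gap: 17.5
time: 14.05
tool_pos: [496.0, 220.7, 51.0]
tcp_rot: [179.7, -0.1, 97.0]
ft_force: [-21.1, -6.8, 61.2]
finger_gap: 17.5
```

```bash
python3 -m creep '{"translation":[[0,0,-8],[0,0,-8],[0,0,0]],"rotation":[[0,0,0],[0,0,0],[0,0,0]],"claw":[10,10,10]}'
python3 - <<'E'
from h import *
import pickle
d={'w':snap('wrist','w9.png'),'s':snap('scene','s9.png'),'t':snap('top','t9.png')};pickle.dump(d,open('9.pkl','wb'))
q=sense();print(q['tool_pos'],q['tcp_rot'],q['ft_force'],q['finger_gap'])
t=d['s'];c1=cv2.cvtColor(t['frame'],cv2.COLOR_RGB2BGR)[120:220,300:430]; b=cv2.resize(c1,None,fx=4,fy=4,interpolation=cv2.INTER_CUBIC)
c0=cv2.cvtColor(d['w']['frame'],cv2.COLOR_RGB2BGR)[140:320,190:330];cv2.imwrite('pics/9.png',np.hstack([b,cv2.resize(c0,(280,400),interpolation=cv2.INTER_CUBIC)]))
E
```

```text
time: 14.35
tool_pos: [494.4, 220.2, 62.7]
tcp_rot: [179.8, -0.0, 97.0]
ft_force: [0.3, -0.3, -0.7]
finger_gap: 17.3
[492.81167772 219.6454501   60.48646831] [-1.79987063e+02  5.37122539e-03  9.69928891e+01] [-1.38361226  0.07753843 -2.49016385] 17.10114650227577
```

View pics/9.png

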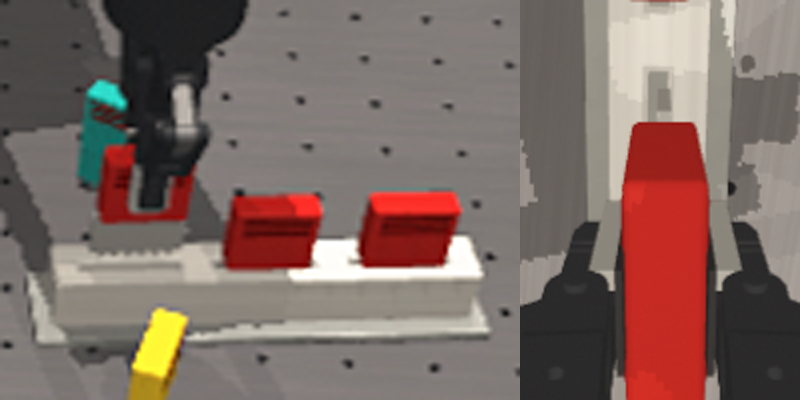

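```bash
python3 - <<'E'
from h import *
import pickle
d=pickle.load(open('9.pkl','rb'))
t=cv2.cvtColor(d['s']['frame'],cv2.COLOR_RGB2BGR)
cv2.imwrite('pics/9a.png',cv2.resize(t[165:205,308:362],None,fx=14,fy=14,interpolation=cv2.INTER_CUBIC))
w=cv2.cvtColor(d['w']['frame'],cv2.COLOR_RGB2BGR)
cv2.imwrite('pics/9b.png',cv2.resize(w[135:235,215:310],None,fx=6,fy=6,interpolation=cv2.INTER_CUBIC))
s=d['s'];print('slot',[onz(s,u,187,40).round(1) for u in (319.5,346.7)],'blade',[onz(s,u,182.5,48).round(1) for u in (323.2,346.2)])
E
```

```text
slot [array([498.3, 189.3,  40. ]), array([493.6, 253.2,  40. ])] blade [array([490.7, 197.4,  48. ]), array([486.7, 251.4,  48. ])]
```

View pics/9a.png

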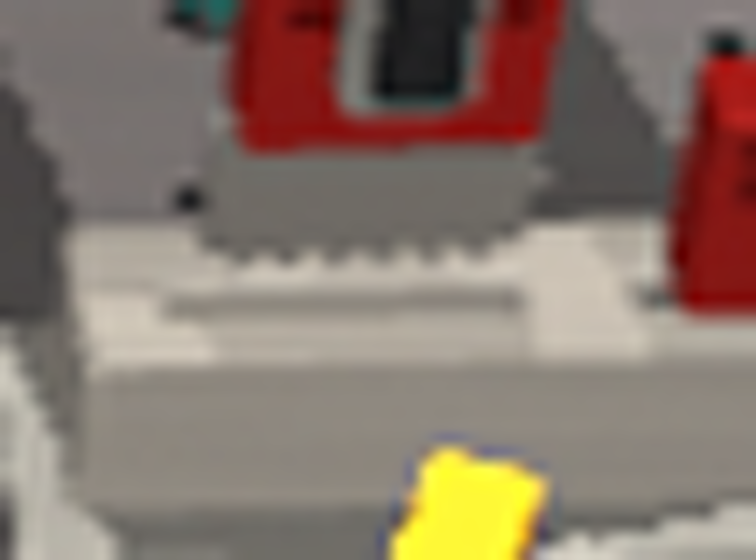

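View pics/9b.png

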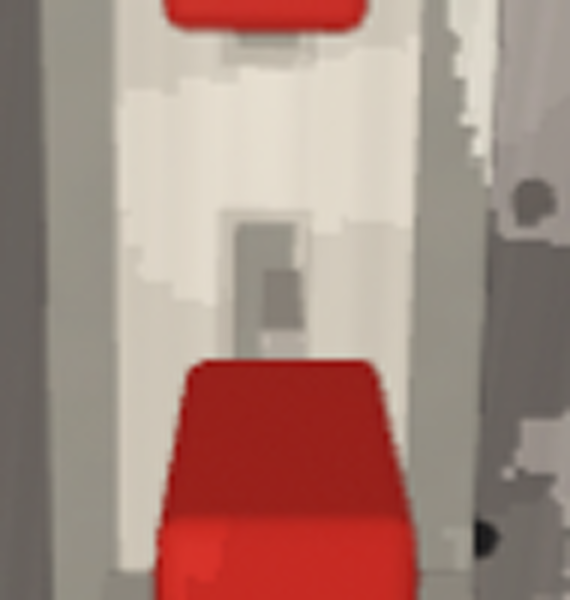

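```bash
python3 - <<'E'
from h import *
import pickle
d=pickle.load(open('9.pkl','rb'));w=d['w'];s=d['s']
print('slot end outer',onz(w,259.3,170.8,40).round(1),'blade end',onz(w,262,179.7,50).round(1))
print('slot inner end',onz(w,259.3,172.5,40).round(1))
print('slot',[onz(s,u,186.6,40).round(1) for u in (319.6,345.3)],'blade',[onz(s,u,182.5,48).round(1) for u in (322.3,346.6)])
E
```

```text
slot end outer [488.2 250.4  40. ] blade end [490.5 246.5  50. ]
slot inner end [488.4 249.2  40. ]
slot [array([496.9, 189.6,  40. ]), array([492.4, 250. ,  40. ])] blade [array([490.8, 195.3,  48. ]), array([486.7, 252.4,  48. ])]
```

```bash
python3 -m creep '{"translation":[[0,-1.8,4],[0,0,2],[0,0,2]],"rotation":[[0,0,0],[0,0,0],[0,0,0]],"claw":[10,10,10]}'
python3 -m creep '{"translation":[[0,0,2],[0,0,1.5]],"rotation":[[0,0,0],[0,0,0]],"claw":[10,10]}'
```

```text
time: 14.8
tool_pos: [490.6, 219.3, 51.9]
tcp_rot: [-179.9, 0.0, 97.0]
ft_force: [0.2, -0.7, -0.3]
finger_gap: 17.3
time: 15.0
tool_pos: [491.1, 219.4, 48.9]
tcp_rot: [-180.0, 0.0, 97.0]
ft_force: [0.4, 0.2, -0.9]
finger_gap: 17.2
```

```bash
python3 -m creep '{"translation":[[0,0,4],[0,0,4],[0,0,4],[0,0,4]],"rotation":[[0,0,0],[0,0,0],[0,0,0],[0,0,0]],"claw":[10,10,10,10]}'
python3 -m creep '{"translation":[[0,0,4],[0,0,3],[0,0,2],[0,0,0]],"rotation":[[0,0,0],[0,0,0],[0,0,0],[0,0,0]],"claw":[10,10,10,10]}'
```

```text
time: 15.4
tool_pos: [491.1, 219.5, 32.8]
tcp_rot: [-180.0, 0.0, 97.0]
ft_force: [-0.4, 0.2, -0.7]
finger_gap: 17.4
time: 15.8
tool_pos: [491.0, 219.4, 23.9]
tcp_rot: [-180.0, 0.0, 97.0]
ft_force: [-0.8, 0.8, -0.3]
finger_gap: 17.7
```

```bash
python3 -m creep '{"translation":[[0,0,1.5],[0,0,1]],"rotation":[[0,0,0],[0,0,0]],"claw":[10,10]}'
python3 -m creep '{"translation":[[0,0,0.7],[0,0,0]],"rotation":[[0,0,0],[0,0,0]],"claw":[10,10]}'
```

```text
time: 16.0
tool_pos: [491.3, 219.6, 21.9]
tcp_rot: [180.0, -0.0, 97.0]
ft_force: [-0.3, 0.8, -0.5]
finger_gap: 16.9
time: 16.2
tool_pos: [491.1, 219.5, 21.0]
tcp_rot: [-180.0, 0.0, 97.0]
ft_force: [-0.2, 0.7, -0.2]
finger_gap: 17.6
```

```bash
python3 -m creep '{"translation":[[0,0,0],[0,0,0],[0,0,0],[0,0,-15],[0,0,-25],[0,0,-25],[0,0,0]],"rotation":[[0,0,0],[0,0,0],[0,0,0],[0,0,0],[0,0,0],[0,0,0],[0,0,0]],"claw":[44,44,44,44,44,44,44]}'
python3 -m creep '{"translation":[[25,0.2,0],[30,0.3,0],[25,0.2,0],[0,0,0],[0,0,0]],"rotation":[[0,0,0],[0,0,0],[0,0,0],[0,0,0],[0,0,0]],"claw":[44,44,44,44,44]}'
python3 - <<'E'
from h import *
import pickle
d={'w':snap('wrist','w10.png'),'s':snap('scene','s10.png')};pickle.dump(d,open('10.pkl','wb'))
q=sense();print(q['tool_pos'],q['tcp_rot'],q['ft_force'],q['finger_gap'])
t=d['s'];c1=cv2.cvtColor(t['frame'],cv2.COLOR_RGB2BGR)[120:220,300:430]; b=cv2.resize(c1,None,fx=4,fy=4,interpolation=cv2.INTER_CUBIC)
c0=cv2.cvtColor(d['w']['frame'],cv2.COLOR_RGB2BGR)[140:320,190:330];cv2.imwrite('pics/10.png',np.hstack([b,cv2.resize(c0,(280,400),interpolation=cv2.INTER_CUBIC)]))
E
```

```text
time: 16.9
tool_pos: [494.5, 220.6, 91.8]
tcp_rot: [179.5, -0.1, 97.0]
ft_force: [-0.0, 0.5, 0.1]
finger_gap: 43.7
time: 17.4
tool_pos: [481.9, 299.2, 86.2]
tcp_rot: [-180.0, 0.0, 97.1]
ft_force: [0.3, 0.6, -0.4]
finger_gap: 43.9
[482.17920188 298.28114307  86.12786559] [-1.79990469e+02  2.41664880e-02  9.69761282e+01] [-0.06465719  0.2093426  -0.70774877] 44.05631077396607
```

View pics/10.png

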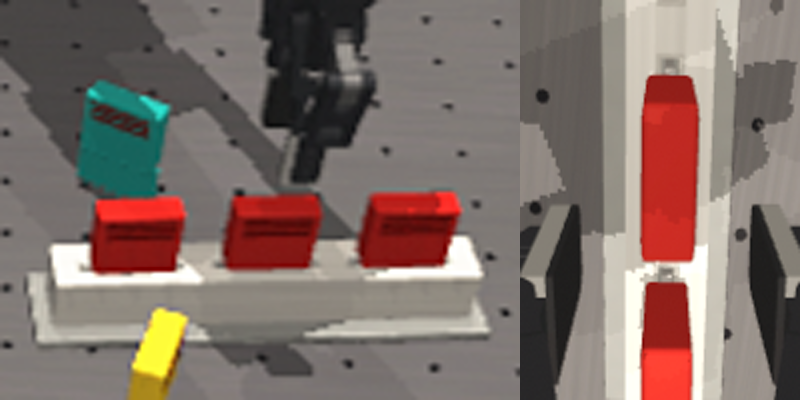

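```bash
python3 -m creep '{"translation":[[0,0,25],[0,0,20],[0,0,12],[0,0,8],[0,0,0],[0,0,0],[0,0,0],[0,0,0],[0,0,0]],"rotation":[[0,0,0],[0,0,0],[0,0,0],[0,0,0],[0,0,0],[0,0,0],[0,0,0],[0,0,0],[0,0,0]],"claw":[44,44,44,44,10,10,10,10,10]}' 50
python3 -m creep '{"translation":[[0,0,-10],[0,0,-30],[0,0,-40],[0,0,-45],[0,0,-10],[0,0,0]],"rotation":[[0,0,0],[0,0,0],[0,0,0],[0,0,0],[0,0,0],[0,0,0]],"claw":[10,10,10,10,10,10]}'
python3 -c "
from h import *
q=sense();print(q['tool_pos'],q['tcp_rot'])
plan(q['tool_pos'],97,[536.5,-38,q['tool_pos'][2]],97,1)"
```

```text
time: 18.4
tool_pos: [482.5, 299.2, 21.7]
tcp_rot: [179.9, -0.0, 97.0]
ft_force: [0.8, -0.4, 1.7]
finger_gap: 17.3
time: 19.0
tool_pos: [483.9, 300.0, 159.8]
tcp_rot: [179.7, -0.1, 97.0]
ft_force: [-0.4, -0.0, -1.2]
finger_gap: 17.1
[483.93201772 299.98942082 159.8385983 ] [ 1.79675554e+02 -1.18686946e-01  9.69956782e+01]
[-341.9, 11.0, -0.0] rz -0.0
```

```bash
python3 -m creep '{"translation":[[-25,1.4,0],[-40,1.4,0],[-45,1.4,0],[-47,1.4,0],[-47,1.4,0],[-47,1.4,0],[-42,1.4,0],[-30,1.4,0],[-19,1.2,0],[0,0,0]],"rotation":[[0,0,0],[0,0,0],[0,0,0],[0,0,0],[0,0,0],[0,0,0],[0,0,0],[0,0,0],[0,0,0],[0,0,0]],"claw":[10,10,10,10,10,10,10,10,10,10]}'
python3 -m creep '{"translation":[[0,0,15],[0,0,20],[0,0,0],[0,0,0]],"rotation":[[0,0,-0.03],[0,0,-0.03],[0,0,0],[0,0,0]],"claw":[10,10,10,10]}'
python3 - <<'E'
from h import *
w=snapshot('wrist');q=sense();print(q['tool_pos'],q['tcp_rot'],q['ft_force'],q['finger_gap'])
cv2.imwrite('pics/11.png',cv2.resize(cv2.cvtColor(w['frame'],cv2.COLOR_RGB2BGR)[60:300,180:350],None,fx=2.4,fy=2.4,interpolation=cv2.INTER_CUBIC))
t=cv2.cvtColor(snap('scene','s11.png')['frame'],cv2.COLOR_RGB2BGR)
cv2.imwrite('pics/11s.png',cv2.resize(t[130:180,190:260],None,fx=10,fy=10,interpolation=cv2.INTER_CUBIC))
E
```

```text
time: 20.0
tool_pos: [534.8, -41.2, 153.7]
tcp_rot: [-179.8, -0.0, 96.8]
ft_force: [-0.8, 0.3, -1.5]
finger_gap: 17.2
time: 20.4
tool_pos: [534.8, -38.0, 119.9]
tcp_rot: [-179.8, -0.1, 100.4]
ft_force: [-0.3, -0.7, 0.4]
finger_gap: 17.3
[535.74700725 -38.2789842  121.04213554] [-1.79956449e+02 -2.48910363e-02  1.00420090e+02] [-0.04541165 -0.5227127  -0.64063409] 17.073714954907818
```

View pics/11.png

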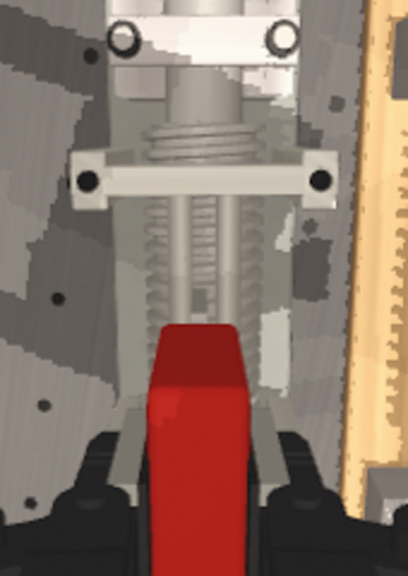

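View pics/11s.png

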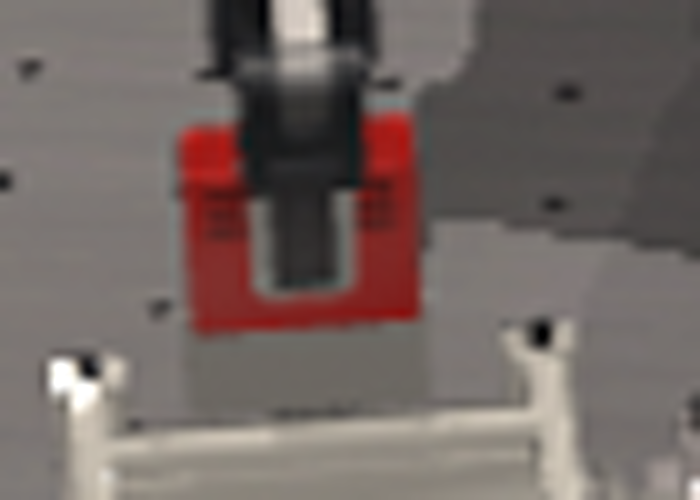

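```bash
python3 -m creep '{"translation":[[0,0.9,7],[0,0,7],[0,0,6],[0,0,4],[0,0,0]],"rotation":[[0,0,0],[0,0,0],[0,0,0],[0,0,0],[0,0,0]],"claw":[10,10,10,10,10]}'
python3 -m creep '{"translation":[[0,0,1],[0,0,1]],"rotation":[[0,0,0],[0,0,0]],"claw":[10,10]}'
python3 -m creep '{"translation":[[0,0,0.8],[0,0,0.6]],"rotation":[[0,0,0],[0,0,0]],"claw":[10,10]}'
```

```text
time: 21.0
tool_pos: [536.2, -38.7, 96.0]
tcp_rot: [-179.9, -0.0, 100.4]
ft_force: [0.8, -0.2, -1.2]
finger_gap: 17.4
time: 21.2
tool_pos: [537.2, -38.9, 95.3]
tcp_rot: [180.0, 0.0, 100.4]
ft_force: [-0.3, -0.2, -1.2]
finger_gap: 17.1
time: 21.4
tool_pos: [537.1, -38.8, 93.8]
tcp_rot: [180.0, 0.0, 100.4]
ft_force: [0.2, 0.1, -1.1]
finger_gap: 17.5
```

```bash
python3 -m creep '{"translation":[[0,0,0.7],[0,0,0.5]],"rotation":[[0,0,0],[0,0,0]],"claw":[10,10]}'
python3 -m creep '{"translation":[[0,0,0.5],[0,0,0.4]],"rotation":[[0,0,0],[0,0,0]],"claw":[10,10]}'
```

```text
time: 21.6
tool_pos: [537.0, -38.8, 92.5]
tcp_rot: [180.0, 0.0, 100.4]
ft_force: [-0.2, -0.1, 1.9]
finger_gap: 17.6
time: 21.8
tool_pos: [537.2, -38.9, 92.4]
tcp_rot: [180.0, 0.0, 100.4]
ft_force: [-2.8, 0.9, 8.2]
finger_gap: 17.5
```

```bash
python3 -m creep '{"translation":[[0.3,0,0],[0.3,0,0],[0.3,0,0],[0.3,0,0],[0.3,0,0]],"rotation":[[0,0,0],[0,0,0],[0,0,0],[0,0,0],[0,0,0]],"claw":[10,10,10,10,10]}'
python3 -m creep '{"translation":[[0.3,0,0],[0.3,0,0],[0.3,0,0],[0.3,0,0],[0.3,0,0]],"rotation":[[0,0,0],[0,0,0],[0,0,0],[0,0,0],[0,0,0]],"claw":[10,10,10,10,10]}'
python3 -m creep '{"translation":[[0.3,0,0],[0.3,0,0],[0.3,0,0],[0.3,0,0],[0.3,0,0]],"rotation":[[0,0,0],[0,0,0],[0,0,0],[0,0,0],[0,0,0]],"claw":[10,10,10,10,10]}'
```

```text
time: 22.3
tool_pos: [537.3, -38.1, 92.5]
tcp_rot: [179.9, 0.1, 100.4]
ft_force: [-0.8, -3.7, 5.8]
finger_gap: 17.2
time: 22.8
tool_pos: [536.6, -35.7, 91.6]
tcp_rot: [180.0, -0.0, 100.4]
ft_force: [0.0, 0.9, -1.1]
finger_gap: 17.4
time: 23.3
tool_pos: [536.0, -34.3, 91.4]
tcp_rot: [-180.0, -0.0, 100.4]
ft_force: [0.2, -1.3, -0.9]
finger_gap: 17.6
```

```bash
python3 -m creep '{"translation":[[0,0,0.5],[0,0,0.4],[0,0,0]],"rotation":[[0,0,0],[0,0,0],[0,0,0]],"claw":[10,10,10]}'
python3 -m creep '{"translation":[[0,0,0.5],[0,0,0.3],[0,0,0]],"rotation":[[0,0,0],[0,0,0],[0,0,0]],"claw":[10,10,10]}'
```

```text
time: 23.6
tool_pos: [536.3, -34.5, 90.8]
tcp_rot: [180.0, 0.0, 100.4]
ft_force: [0.8, -0.4, -0.2]
finger_gap: 17.4
time: 23.9
tool_pos: [536.3, -34.6, 90.1]
tcp_rot: [180.0, 0.0, 100.4]
ft_force: [0.7, -1.8, 1.0]
finger_gap: 17.3
```

```bash
python3 -m creep '{"translation":[[-0.2,0,0.3],[0,0,0.3],[0,0,0]],"rotation":[[0,0,0],[0,0,0],[0,0,0]],"claw":[10,10,10]}'
python3 -m creep '{"translation":[[0,0,0.3],[0,0,0.3],[0,0,0]],"rotation":[[0,0,0],[0,0,0],[0,0,0]],"claw":[10,10,10]}'
```

```text
time: 24.2
tool_pos: [536.4, -34.7, 89.6]
tcp_rot: [180.0, 0.0, 100.4]
ft_force: [0.2, -1.6, 2.8]
finger_gap: 16.8
time: 24.5
tool_pos: [536.5, -34.7, 89.5]
tcp_rot: [180.0, 0.0, 100.4]
ft_force: [-3.0, -1.5, 7.7]
finger_gap: 17.1
```

```bash
python3 -m creep '{"translation":[[-0.3,0,0.1],[0,0,0.1],[0,0,0],[0,0,0],[0,0,0]],"rotation":[[0,0,0],[0,0,0],[0,0,0],[0,0,0],[0,0,0]],"claw":[10,10,10,10,10]}'
python3 - <<'E'
from h import *
w=snapshot('wrist');q=sense();print(q['tool_pos'],q['tcp_rot'],q['ft_force'],q['finger_gap'])
t=snapshot('scene')
c=np.array([536.2,-35,0])
t=cv2.cvtColor(t['frame'],cv2.COLOR_RGB2BGR)
cv2.imwrite('pics/12s.png',cv2.resize(t[130:210,180:280],None,fx=7,fy=7,interpolation=cv2.INTER_CUBIC))
E
```

```text
time: 25.0
tool_pos: [536.5, -34.8, 89.5]
tcp_rot: [180.0, 0.0, 100.4]
ft_force: [-2.8, -0.8, 9.0]
finger_gap: 17.4
[536.53430985 -34.79341746  89.51413299] [1.79959333e+02 5.69991619e-03 1.00433322e+02] [-2.44992546 -0.07432164  8.91602504] 17.66761774101392
```

View pics/12s.png

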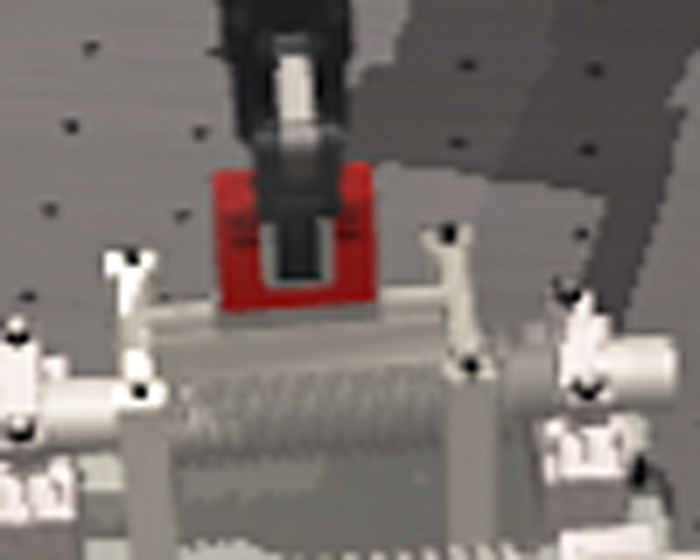

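```bash
python3 -m creep '{"translation":[[0.5,0,-0.5],[0.5,0,0],[0,0,0]],"rotation":[[0,0,0],[0,0,0],[0,0,0]],"claw":[10,10,10]}'
python3 -m creep '{"translation":[[-0.5,0,0],[-0.5,0,0],[-0.5,0,0],[-0.5,0,0],[0,0,0]],"rotation":[[0,0,0],[0,0,0],[0,0,0],[0,0,0],[0,0,0]],"claw":[10,10,10,10,10]}'
```

```text
time: 25.4
tool_pos: [536.4, -34.6, 89.6]
tcp_rot: [180.0, 0.1, 100.4]
ft_force: [-0.3, -4.6, 5.9]
finger_gap: 16.9
time: 25.9
tool_pos: [536.5, -34.9, 89.5]
tcp_rot: [180.0, -0.1, 100.4]
ft_force: [-2.1, 1.7, 8.4]
finger_gap: 17.1
```

```bash
python3 -m creep '{"translation":[[0.5,0,-0.4],[0.4,0,-0.4],[0,0,0]],"rotation":[[0,0,0],[0,0,0],[0,0,0]],"claw":[10,10,10]}'
```

```text
time: 26.2
tool_pos: [536.3, -34.8, 89.6]
tcp_rot: [180.0, -0.0, 100.4]
ft_force: [1.4, -0.1, 0.4]
finger_gap: 17.2
```

```bash
python3 -m creep '{"translation":[[0,0,0],[0,0,0],[0,0,0],[0,0,0],[0,0,0],[0,0,0],[0,0,0]],"rotation":[[0,0,0],[0,0,0],[0,0,0],[0,0,0],[0,0,0],[0,0,0],[0,0,0]],"claw":[19,21,24,30,40,55,70]}' 20
python3 - <<'E'
from h import *
w=snapshot('wrist');q=sense();print(q['tool_pos'],q['ft_force'],q['finger_gap'])
t=cv2.cvtColor(snapshot('scene')['frame'],cv2.COLOR_RGB2BGR)
a=cv2.resize(t[130:210,180:280],None,fx=4,fy=5,interpolation=cv2.INTER_CUBIC)
b=cv2.resize(cv2.cvtColor(w['frame'],cv2.COLOR_RGB2BGR)[100:340,150:380],(384,400))
cv2.imwrite('pics/13.png',np.hstack([a,b]))
E
```

```text
time: 26.9
tool_pos: [536.2, -35.0, 89.8]
tcp_rot: [-180.0, -0.0, 100.4]
ft_force: [-0.4, -0.6, -0.4]
finger_gap: 67.7
[536.23240683 -34.94541752  89.79852736] [ 0.11142721 -0.15862363  0.45150533] 70.04674282223405
```

View pics/13.png

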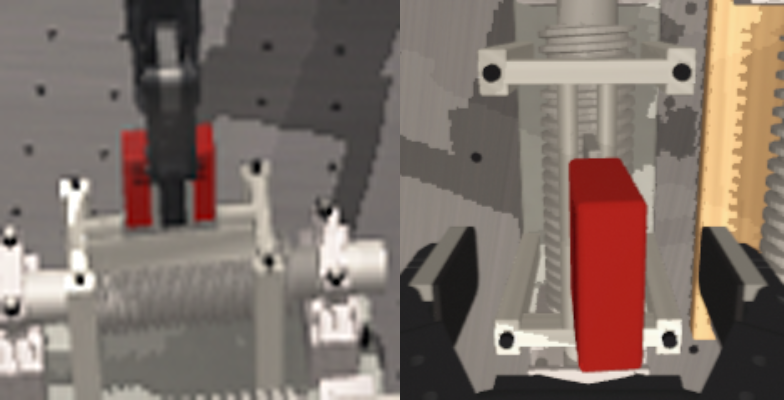

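```bash
python3 -m creep '{"translation":[[0,0,-10],[0,0,-20],[0,0,-30],[0,0,-35],[0,0,-15],[0,0,0],[0,0,0]],"rotation":[[0,0,0],[0,0,0],[0,0,0],[0,0,0],[0,0,0],[0,0,0],[0,0,0]],"claw":[70,70,70,70,70,70,70]}'
python3 -m creep '{"translation":[[-40,0,0],[-40,0,0],[-20,0,0],[0,0,0],[0,0,0]],"rotation":[[0,0,0],[0,0,0],[0,0,0],[0,0,0],[0,0,0]],"claw":[70,70,70,70,70]}'
python3 - <<'E'
from h import *
w=snapshot('wrist');q=sense();print(q['tool_pos'],q['ft_force'],q['finger_gap'])
S=snap('scene','s14.png');t=cv2.cvtColor(S['frame'],cv2.COLOR_RGB2BGR)
a=cv2.resize(t[130:210,175:275],None,fx=4,fy=4,interpolation=cv2.INTER_CUBIC);a2=cv2.resize(t[140:205,310:410],None,fx=4,fy=4,interpolation=cv2.INTER_CUBIC)
b=cv2.cvtColor(w['frame'],cv2.COLOR_RGB2BGR)
o=np.zeros((580,790,3),np.uint8);o[:320,:400]=a;o[320:580,:400]=a2;b=cv2.resize(b[:300,100:420],(390,366));o[:366,400:]=b
cv2.imwrite('pics/14.png',o)
E
```

```text
time: 27.7
tool_pos: [536.1, -35.0, 199.2]
tcp_rot: [-180.0, -0.0, 100.4]
ft_force: [0.2, -0.6, -0.2]
finger_gap: 69.9
time: 28.2
tool_pos: [553.2, -133.1, 197.5]
tcp_rot: [-179.8, -0.1, 100.4]
ft_force: [0.6, -0.5, -1.0]
finger_gap: 70.3
[ 553.38049432 -132.53398232  198.00262492] [0.11434915 0.37070811 1.1927406 ] 69.8119376774606
```

View pics/14.png

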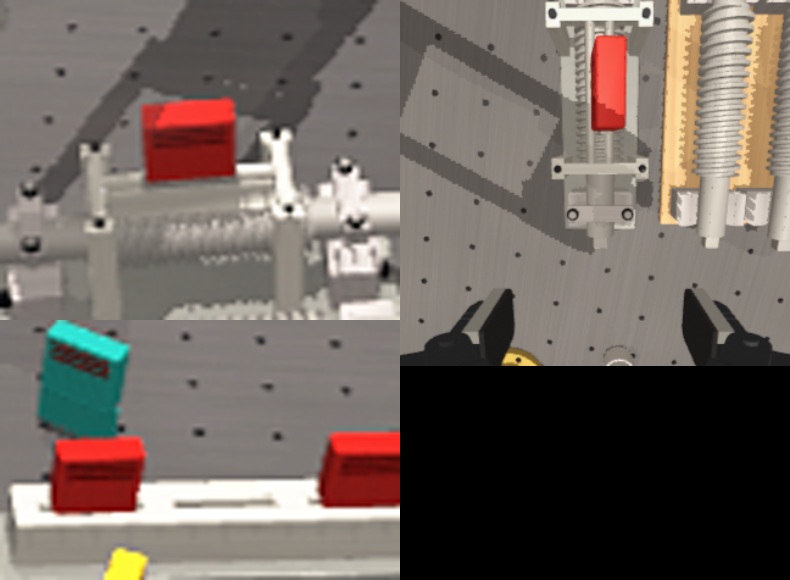

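```bash
python3 - <<'E'
from h import *
s=snapshot('scene');w=snapshot('wrist')
def red(s,roi,th):
    f=s['frame'].astype(int);m=((f[...,0]>th)&(f[...,1]<80)&(f[...,2]<80)).astype(np.uint8);k=np.zeros_like(m);x0,y0,x1,y1=roi;k[y0:y1,x0:x1]=1;m*=k
    c,_=cv2.findContours(m,0,2);c=max(c,key=cv2.contourArea);return c[:,0]
cs=red(s,(200,140,250,185),90);cw=red(w,(240,20,300,120),90)
for n,c in(('s',cs),('w',cw)):
    for f in (lambda p:p[0]+p[1],lambda p:p[0]-p[1],lambda p:-p[0]+p[1],lambda p:-p[0]-p[1]): print(n,min(c.tolist(),key=f))
for n,S,(x0,y0,x1,y1),k in(('s',s,(200,145,245,185),10),('w',w,(240,15,300,120),5)):
    cv2.imwrite(f'pics/15{n}.png',cv2.resize(cv2.cvtColor(S['frame'],cv2.COLOR_RGB2BGR)[y0:y1,x0:x1],None,fx=k,fy=k,interpolation=cv2.INTER_CUBIC))
# predictions for leaf at home, lean th about y axis, at contact point
a=np.radians(10.4);ex=np.array([np.cos(a),np.sin(a),0]);ey=np.array([-np.sin(a),np.cos(a),0]);ez=np.array([0,0,1.])
for th in (0,8,10):
  for h in (80,83):
    t=np.radians(th);gx=ex*np.cos(t)-ez*np.sin(t);gz=ez*np.cos(t)+ex*np.sin(t)
    o=np.array([536.2,-35,h])
    P=lambda i,j,z:o+gx*9*i+ey*25*j+gz*z
    print(th,h,'s',[proj(s,P(i,j,z)).round(1).tolist() for i,j,z in((-1,-1,73),(-1,1,73),(1,-1,73),(1,1,73),(1,-1,28),(1,1,28))],'w',[proj(w,P(i,j,73)).round(1).tolist() for i,j in((-1,-1),(-1,1),(1,-1),(1,1))])
E
```

```text
s [211, 156]
s [211, 174]
s [233, 154]
s [233, 173]
w [260, 32]
w [257, 107]
w [284, 33]
w [281, 106]
0 80 s [[209.6, 153.9], [232.5, 152.3], [210.0, 159.2], [233.2, 157.5], [211.1, 174.8], [233.6, 173.2]] w [[250.9, 106.6], [250.3, 30.0], [275.7, 106.6], [276.7, 30.0]]
0 83 s [[209.5, 152.8], [232.4, 151.2], [210.0, 158.1], [233.1, 156.5], [211.0, 173.8], [233.6, 172.1]] w [[250.8, 106.5], [250.1, 28.7], [275.9, 106.5], [276.9, 28.7]]
8 80 s [[209.8, 156.7], [232.9, 155.1], [210.3, 162.9], [233.6, 161.2], [211.2, 176.4], [233.8, 174.8]] w [[265.0, 106.6], [265.3, 29.7], [289.3, 106.7], [291.2, 30.8]]
8 83 s [[209.8, 155.6], [232.8, 154.0], [210.3, 161.8], [233.6, 160.2], [211.2, 175.4], [233.7, 173.8]] w [[265.1, 106.5], [265.4, 28.5], [289.7, 106.6], [291.6, 29.6]]
10 80 s [[209.9, 157.5], [233.0, 155.9], [210.4, 163.9], [233.7, 162.2], [211.3, 176.9], [233.8, 175.2]] w [[268.6, 106.6], [269.1, 29.8], [292.6, 106.8], [294.7, 31.1]]
10 83 s [[209.8, 156.4], [232.9, 154.8], [210.3, 162.8], [233.7, 161.1], [211.2, 175.9], [233.8, 174.2]] w [[268.7, 106.5], [269.2, 28.5], [293.0, 106.6], [295.1, 29.9]]
```

View pics/15s.png

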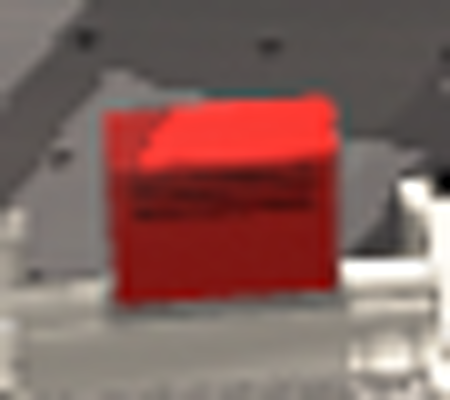

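View pics/15w.png

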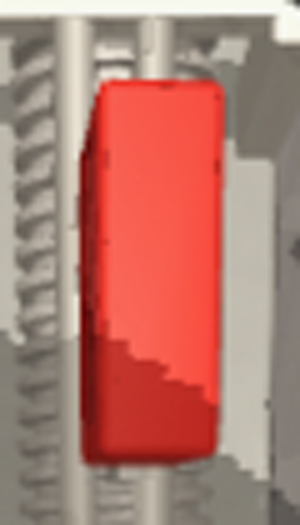

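```bash
python3 -c "
from bench import *
print(hand_in())"
```

```text
the job is handed in; nothing more can be done
None
```

The fitting leaf is the one from the middle rack slot. It stands in mesh in the bridge slot, and the job is handed in at about 28 s of 72. I take it to be the 6 mm leaf, so a 6 mm spindle pitch, but I did not read the marking.

**First leaf:** I took the one in the slot nearest the fixture and felt along 8.5 mm of thread at 5–7 N. It rode on the crests the whole way, so I put it back. The camera shows it upright in its slot. My first try at reseating it was about 2 mm off. It landed on the rack mouth with about 61 N, within the wrist's 120 N limit. I lifted it, corrected and seated it without force.

**Second leaf:** from the middle slot, it dropped 2.9 mm while I felt along the thread. That matches the 3 mm tooth height of the 6 mm leaf. I pressed it home with about 9–10 N. When I commanded 2 mm of sideways movement, it gave only 0.3 mm.

**Pitch:** the wrist camera view of the thread measured about 6.0–6.5 mm, which agrees with 6 mm.

**Last checks:** after release the leaf stands by itself, level to the accuracy of the pictures and leaning about 5–8 degrees against the slot. Its height in the scene and wrist pictures agrees with fully home rather than 3 mm up on the crests. I never touched the third leaf, the two look-alikes, the nut or the objective, and the gripper is clear.

**Disagreement found:** the fingers actually ended about 33 mm above the reported tool position. My first closing therefore met nothing above the leaf. I worked from the observed grasp height from then on.

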